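# Tip rinsed knob balls out of a spouted wash basket

### The arm

A 7-joint arm with a two-finger parallel gripper is mounted at the origin on the work surface. World frame = base frame: x ahead of the robot, y to its left, z up, the work surface at z = 0. Lengths are in m, angles in rad, forces in N, time in s.
With the tool pointing down it reaches from about 0.4 to 0.85 m from the base axis. Payload 4.5 kg.
Tool frame: the origin (TCP) lies between the finger pads; the fingertips stand tip_reach ahead of it and the grasp point (between the pads) lies 2 mm behind it (tip_reach is the distance from the TCP to the fingertips, in m); x points along the fingers, y is the direction in which the jaws open and shut, and the axes are right-handed (so a half turn about x gives the same grasp; the last joint's range is limited). The gripper opens to 85 mm and grips with 20 to 120 N. Pads are 22 mm wide; open, the fingers measure 114 mm over their backs; the gripper's body (76 mm by 85 mm) begins 54 mm behind the grasp point. The pads swing forward as they close: fully open they stand 13 mm farther back than shut.
Start: joints at [1.234, 0.689, -0.195, 1.565, 0.157, 0.902, -0.215], TCP at [0.227, -0.583, 0.248] pointing down, gripper open.
Joint ranges: [-3.01, 3.01], [-0.46, 2.08], [-1.47, 1.51], [0.13, 2.56], [-1, 4.14], [0.04, 2.09], [-2.66, 2.66]. Speed limits (rad/s): [2.57, 2.57, 3.14, 3.14, 3.14, 3.14, 3.14].

### API

Orientations are given as a unit quaternion [w, x, y, z].
In Python, from station import observe, get_image, hand_in, find_in, cut_out, tip_reach gives the robot as it stands. The module is installed in compiled form; this text tells all that it offers.
- The arm moves only by the tool carry_out, never from a script. Its argument "steps" is one flat list of numbers, 5 for each row, row after row: the finger opening in mm, from 0 to 85.4, then the shift along the tool's x, y, z in units of 30 mm (1.0 is 30 mm), then the turn about the tool's x in units of 5 degrees (1.0 is 5 degrees). A call has 1 to 8 rows; each row is the pose to reach, as a shift and turn from the pose commanded when the call began, along the tool's axes at that moment; what a row does not reach only later rows make up. A row lasts 1/10 s, in which the tool goes at most 50 mm and 8.59 degrees, less where a joint would pass 70% of its speed; a pose out of reach is approached as far as the arm can. A call with a gripper value outside its range is refused whole. The fingers move at their own pace and stop on an object; "force" is the grip in N (left out, the last holds). Time passes only in rows, so rows that repeat a pose let the fingers close. It gives the time, the measured TCP pose, the force and the opening at its end, in the units of the state.
- observe(): the state, without advancing time (a new reading comes with each control period).
- get_image(name): name is "scene" or "side" or "wrist"; returns a dict with "color" (384x512x3 uint8, red, green, blue), "mtx" (3x3 intrinsics, pixels), "pose" (4x4, takes a point from camera to world coordinates); the wrist camera has in their place "T_tool_cam" (4x4, takes a point from camera to tool coordinates, whose origin is the TCP and whose axes are the tool frame's). Camera axes: x right, y down, z forward; pixel columns grow to the right and rows downward; lengths in m; the calibration is good to about 2 mm. A picture is of the moment at which its call begins: read the wrist's pose just before it. There is no depth.
- hand_in(): hands the job in, once; it reports no verdict.
Trained networks look in the newest picture that a camera, given by its name, has taken for a name from the list of things; names that differ only in an ending like _2 or _b are one class to them, and where a whole thing is asked for, a point or a joint stands for the part that bears it (a point fixed in the world has none). Each returns a list of dicts, best first, with "score" (0 to 1); they miss things now and then, are a little off and sometimes report something else, mostly with a low value. They report only what shows in the picture. A call takes as long as a camera call. They do not tell look-alikes from the thing itself.
- find_in(query, camera): "xy" ([column, row] in pixels, amid what is visible of it).
- cut_out(query, camera): "region" (384x512 bool, what is visible of it) and "xy" ([column, row] in pixels, amid what is visible of it).
The state is a dict: "clock": time; "joint_pos": joint angles; "joint_vel": joint speeds; "tau": joint torques, N m; "ee_pos": TCP position; "tcp_rot": TCP orientation; "force": force on the tool from outside, world axes, zero at the start; "ft_torque": the same for the moment, N m; "width": finger opening in m.
Only numpy, scipy, OpenCV 4.12 (cv2) and the standard library are available. Lean on these libraries where they do the work, as an engineer would, in place of code of your own. Each camera call takes 0.05 s, during which the arm holds its last target. There are 200 camera calls.

### The job

Pick up the mesh rinse basket with the notched spout by its bar handle and, over the low rectangular parts tray, tip it spout-down so that both steel balls roll out through the spout into the tray. Do not touch the balls with the gripper. Then stand the empty basket upright on the bench again, clear of the tray, and let go.

Things in the scene. Friction and masses are not known exactly. Their poses are not given: they have to be found in the camera images.
- basket: Loose steel-mesh basket 130x90 mm, 0.22 kg, walls 45 high. Origin: underside, below the handle; z up, +x to the spout: a 50 wide notch, floor ramping up 20 deg from x=20 to the lip at x=75, z=23 mm. Carried level it keeps the balls; tilted spout-down 40-55 deg they roll out. Handle: black bar on an arch, 18 thick (x), 70 long (y), 24 high, centre at z=97 mm above origin; pinch its thickness.
- tray: Fixed low rectangular aluminium parts tray with a dark rubber mat inside, 180 mm (its x) by 150 mm (its y), rim 30 mm high, walls 4 mm, floor about 5 mm thick. Origin: centre of its underside, on the bench; z up.
- ball1: Polished steel ball, 22 mm diameter, 44 g, lying free in the basket at the start. Origin at its centre (its axes turn as it rolls).
- ball2: The second, identical steel ball, 22 mm diameter, 44 g, in the basket at the start. Origin at its centre.
Mind the look-alikes: they are no part of the job. There is more than one size of the tray; the job needs the smallest.

How it is judged:
By the outcome, as a careful person would: the job done as asked, in the order asked, and still so for the second after the job is handed in, with the robot touching nothing.
It also fails if it takes over 58 s, if anything falls off the work surface, if the arm or the gripper's body presses on something with over 40 N, if the wrist force passes 120 N, or if a joint passes its speed limit or range.

## Working session

There is one attempt and no reset: what is moved stays moved. The work goes in short steps, Python scripts to look and compute and a tool call to move; the robot and the scene stay as the last step left them, time stands still between calls to the robot, and variables do not carry over. Pictures are saved under pics/ and viewed, about 8 in all and at most 12, crops included, and the job is handed in when it is done.

Besides the shell and the picture viewer there is one more tool, called as name(argument=value, ...) on one line, values as JSON. carry_out: Moves the arm, as the interface text tells. Its arguments: {"type":"object","properties":{"steps":{"type":"array","items":{"type":"number"}},"force":{"type":"number"}},"required":["steps"]}

```bash
mkdir -p pics; ls; python3 - <<'E'
from station import *
import cv2,numpy as np
s=observe();print({k:np.round(v,3) for k,v in s.items()}, tip_reach)
a=[]
for c in("scene","side"):
    im=get_image(c);a.append(im["color"]);print(c,np.round(im["mtx"],1).tolist(),np.round(im["pose"],3).tolist())
    for q in("basket","tray","ball1"):
        print(q,[(np.round(d["xy"]).tolist(),round(d["score"],2)) for d in find_in(q,c)])
    cv2.imwrite(f"pics/{c}0.png",cv2.resize(im["color"][:,:,::-1],(768,576),interpolation=cv2.INTER_CUBIC))
E
```

```text
pics
{'clock': np.float64(0.0), 'joint_pos': array([ 1.234,  0.69 , -0.195,  1.566,  0.157,  0.902, -0.215]), 'joint_vel': array([-0.001, -0.001,  0.001,  0.   ,  0.001,  0.002,  0.001]), 'tau': array([-0.0000e+00, -5.3961e+01, -1.2670e+00, -1.5854e+01,  9.0000e-03,
        1.0000e-02,  0.0000e+00]), 'ee_pos': array([ 0.226, -0.582,  0.247]), 'tcp_rot': array([-0.13 , -0.695, -0.131,  0.695]), 'force': array([ 0.2  , -0.356,  0.422]), 'ft_torque': array([-0.007,  0.01 ,  0.019]), 'width': np.float64(0.085)} 0.017
scene [[435.8, 0.0, 257.2], [0.0, 435.8, 191.9], [0.0, 0.0, 1.0]] [[0.294, 0.544, -0.786, 1.239], [0.956, -0.183, 0.231, -0.241], [-0.018, -0.819, -0.574, 0.645], [0.0, 0.0, 0.0, 1.0]]
basket []
tray [([323.0, 157.0], 0.96), ([335.0, 223.0], 0.84), ([165.0, 203.0], 0.67)]
ball1 [([223.0, 268.0], 0.66), ([204.0, 263.0], 0.64)]
side [[446.4, 0.0, 259.6], [0.0, 446.4, 191.7], [0.0, 0.0, 1.0]] [[-0.95, -0.201, 0.238, 0.223], [-0.311, 0.653, -0.691, 0.613], [-0.017, -0.73, -0.683, 0.698], [0.0, 0.0, 0.0, 1.0]]
basket [([211.0, 150.0], 0.65)]
tray [([186.0, 265.0], 0.95), ([319.0, 339.0], 0.88), ([322.0, 169.0], 0.76)]
ball1 []
```

View pics/scene0.png

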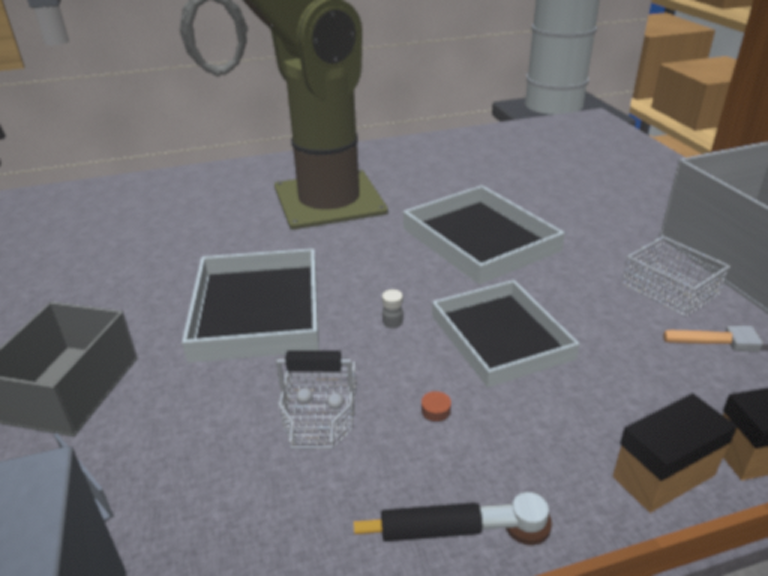

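View pics/side0.png

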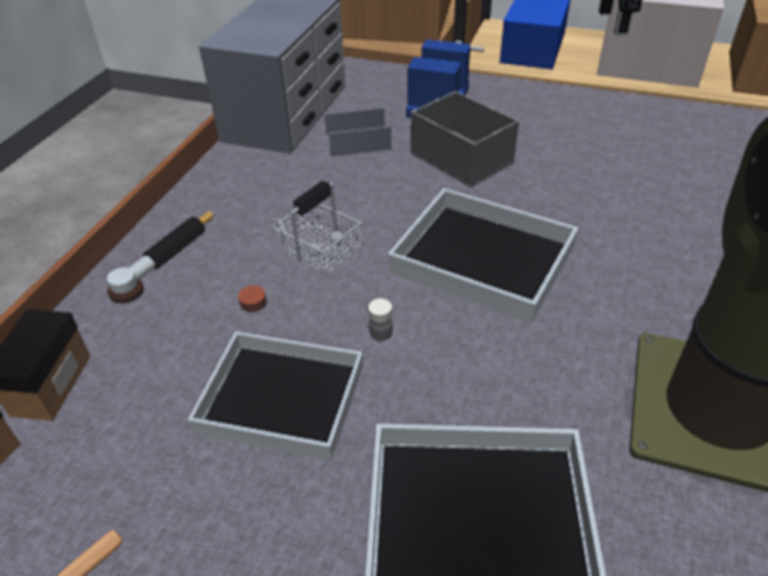

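The basket with the handle is at scene (212,268) and side (213,155). Its look-alike is the plain mesh basket with no handle, scene (450,182). There are three trays: scene (165,203), (323,157) and (335,223). The last looks smallest. Next I'll measure them and crop the basket.

```bash
cat > h.py <<'E'
from station import *
import cv2,numpy as np
from scipy.spatial.transform import Rotation as R
def ray(im,p,P=None):
    P=im["pose"] if P is None else P
    d=P[:3,:3]@np.linalg.solve(im["mtx"],[p[0],p[1],1.]); return P[:3,3],d
def onz(im,p,z,P=None):
    o,d=ray(im,p,P); return o+d*(z-o[2])/d[2]
def tri(rays):
    A=np.zeros((3,3));b=np.zeros(3)
    for o,d in rays:
        d=d/np.linalg.norm(d);M=np.eye(3)-np.outer(d,d);A+=M;b+=M@o
    return np.linalg.solve(A,b)
def proj(im,X,P=None):
    P=im["pose"] if P is None else P
    c=np.linalg.inv(P)@np.r_[X,1];u=im["mtx"]@c[:3];return u[:2]/u[2]
def quat(s): return R.from_quat(np.roll(s["tcp_rot"],-1))
def wristpose(s,im):
    T=np.eye(4);T[:3,:3]=quat(s).as_matrix();T[:3,3]=s["ee_pos"];return T@im["T_tool_cam"]
E
python3 - <<'E'
from h import *
S=get_image("scene");ts=cut_out("tray","scene");D=get_image("side");td=cut_out("tray","side")
for n,im,t in(("scene",S,ts),("side",D,td)):
    for d in t:
        ys,xs=np.nonzero(d["region"]); 
        pts=np.array([onz(im,p,0.03)[:2] for p in zip(xs[::3],ys[::3])])
        r=cv2.minAreaRect((pts*1000).astype(np.float32));print(n,d["xy"],[np.round(v,1) for v in r])
h=tri([ray(S,(209.3,240.7)),ray(D,(208.5,131))]);print("handle",h,proj(S,h),proj(D,h))
hs=[(287,361),(340,361)];hd=[(298,210),(328,187)]
for a,z in((S,hs),(D,hd)):print([np.round(onz(a,np.array(p)/1.5,0.097),3) for p in z])
c=np.hstack([cv2.resize(S["color"][215:310,165:260],(400,400),interpolation=2),cv2.resize(D["color"][105:200,165:260],(400,400),interpolation=2)])
cv2.imwrite("pics/crop1.png",c[:,:,::-1])
E
```

```text
scene [165.9, 204.6] [array([ 355.7, -204.8]), array([200.9, 286.5]), np.float64(79.4)]
scene [333.2, 224.9] [array([548.5, 142. ]), array([208.6, 165.3]), np.float64(5.2)]
scene [319.8, 156.1] [array([264. , 232.4]), array([287.1, 242.3]), np.float64(16.9)]
side [184.5, 262.6] [array([532. , 157.4]), array([189. , 168.6]), np.float64(5.2)]
side [322.8, 168.9] [array([ 347. , -191.9]), array([241.5, 250.1]), np.float64(79.0)]
side [318.8, 338.2] [array([258.6, 223.7]), array([240.9, 181.6]), np.float64(16.4)]
handle [ 0.61101896 -0.15521132  0.09623562] [208.74294223 240.29709681] [208.09905952 131.39650981]
[array([ 0.603, -0.187,  0.097]), array([ 0.624, -0.123,  0.097])]
[array([ 0.618, -0.117,  0.097]), array([ 0.597, -0.187,  0.097])]
```

View pics/crop1.png

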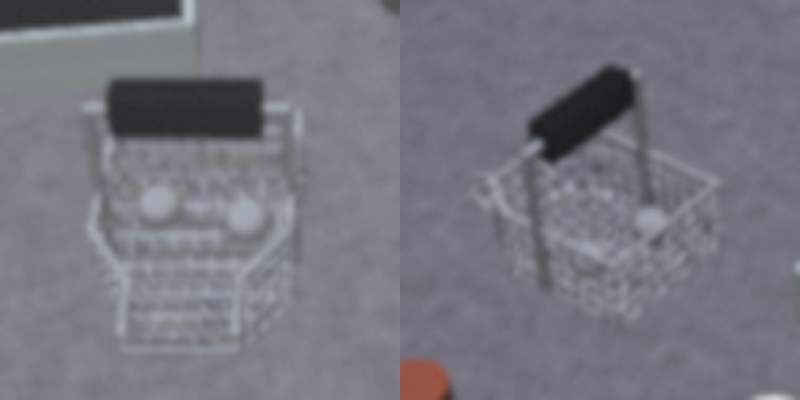

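The crop confirms it: black bar handle and two balls, with the notched spout towards +x world. Next: tray corners, and the move to get above the basket.

```bash
python3 - <<'E'
from h import *
S=get_image("scene");D=get_image("side")
for im,cs in((S,[(434,303),(517,283),(577,344),(490,378)]),(D,[(238,335),(361,352),(331,451),(192,418)])):
    C=np.array([onz(im,np.array(p)/1.5,0.03)[:2] for p in cs]);print(np.round(C,3).tolist(),np.round(C.mean(0),3),np.round(np.linalg.norm(np.roll(C,-1,0)-C,axis=1),3))
s=observe();M=quat(s).as_matrix();print(np.round(M,3))
d=np.array([.611,-.155,.30])-s["ee_pos"];print("shift units",np.round(M.T@d/.03,2))
print("yaw of tool y",np.degrees(np.arctan2(M[1,1],M[0,1])))
E
```

```text
[[0.461, 0.066], [0.452, 0.215], [0.62, 0.227], [0.647, 0.078]] [0.545 0.146] [0.149 0.169 0.152 0.186]
[[0.625, 0.088], [0.454, 0.067], [0.435, 0.221], [0.614, 0.229]] [0.532 0.151] [0.172 0.155 0.179 0.141]
[[ 0.     0.362 -0.932]
 [-0.    -0.932 -0.362]
 [-1.     0.     0.   ]]
shift units [ -1.72  -8.64 -17.11]
yaw of tool y -68.75479557725889
```

carry_out(steps=[85, -1.7, -8.6, -17.1, -10, 85, -1.7, -8.6, -17.1, -10, 85, -1.7, -8.6, -17.1, -10, 85, -1.7, -8.6, -17.1, -10, 85, -1.7, -8.6, -17.1, -10, 85, -1.7, -8.6, -17.1, -10, 85, -1.7, -8.6, -17.1, -10, 85, -1.7, -8.6, -17.1, -10])

```text
clock: 1.5
ee_pos: [0.4944, -0.2853, 0.284]
tcp_rot: [0.412, 0.575, 0.412, -0.575]
force: [-0.4, -1.3, -0.1]
width: 0.0851
```

```bash
cat >> h.py <<'E'
def to(X,yaw=None):
    s=observe();M=quat(s).as_matrix();d=np.array(X)-s["ee_pos"]
    y0=np.degrees(np.arctan2(M[1,1],M[0,1]))
    print("t",s["clock"],"ee",np.round(s["ee_pos"],4),"tilt",round(float(np.degrees(np.arccos(-M[2,0]))),2),"yaw",round(float(y0),1),"j",np.round(s["joint_pos"],3))
    print("units",np.round(M.T@d/.03,2),"turn",None if yaw is None else round(float(-((yaw-y0+180)%360-180)/5),2))
E
python3 -c "
from h import *
to([.611,-.155,.30],-18)"
```

```text
t 1.5 ee [ 0.4944 -0.2853  0.284 ] tilt 0.03 yaw -18.8 j [ 0.7    0.596 -0.433  1.682  0.299  0.929 -0.175]
units [-0.53  2.28 -5.36] turn -0.15
```

carry_out(steps=[85, -0.5, 2.3, -5.4, 0, 85, -0.5, 2.3, -5.4, 0, 85, -0.5, 2.3, -5.4, 0, 85, -0.5, 2.3, -5.4, 0])

```text
clock: 1.9
ee_pos: [0.6137, -0.1499, 0.2994]
tcp_rot: [0.413, 0.575, 0.414, -0.572]
force: [0.6, 0.7, 0.1]
width: 0.0849
```

```bash
python3 - <<'E'
from h import *
to([.611,-.155,.30],-18)
s=observe();W=get_image("wrist");P=wristpose(s,W)
print(np.round(W["T_tool_cam"],3).tolist())
print([(np.round(d["xy"]),d["score"]) for d in find_in("basket","wrist")])
cv2.imwrite("pics/w1.png",cv2.resize(W["color"][:,:,::-1],(768,576)))
print("pred handle px*1.5",proj(W,[.611,-.155,.097],P)*1.5)
E
```

```text
t 1.9 ee [ 0.6137 -0.1499  0.2994] tilt 0.24 yaw -18.4 j [ 0.395  0.666 -0.42   1.474  0.289  1.061 -0.409]
units [-0.02 -0.03  0.19] turn -0.09
[[-0.001, -0.297, 0.955, -0.125], [1.0, -0.0, 0.001, -0.001], [-0.0, 0.955, 0.297, -0.076], [0.0, 0.0, 0.0, 1.0]]
[(array([251., 173.]), 0.89)]
pred handle px*1.5 [378.06966348 265.64192295]
```

View pics/w1.png

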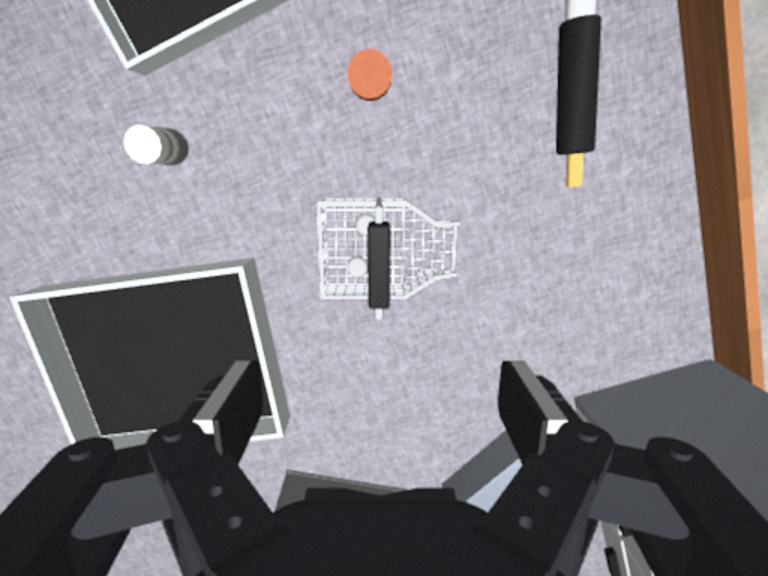

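The basket lines up with the tool: handle at (379,265), as predicted. The turn is about tool x only, so the tilt has to come from somewhere else. I'll test in free air what the arm does at the edge of its reach.

carry_out(steps=[85, 0, 14, 0, 0, 85, 0, 14, 0, 0, 85, 0, 14, 0, 0, 85, 0, 14, 0, 0, 85, 0, 14, 0, 0, 85, 0, 14, 0, 0, 85, 0, 14, 0, 0, 85, 0, 14, 0, 0])

```text
clock: 2.8
ee_pos: [0.8383, -0.2391, 0.2831]
tcp_rot: [-0.425, -0.567, -0.409, 0.575]
force: [0.3, 1.5, -0.5]
width: 0.0849
```

```bash
python3 -c "
from h import *
to([.611,-.155,.30],-18)"
```

```text
t 2.8 ee [ 0.8383 -0.2391  0.2831] tilt 1.45 yaw -17.8 j [ 0.264  1.211 -0.595  0.193  0.589  1.762 -0.151]
units [-0.66 -8.07 -0.34] turn 0.05
```

carry_out(steps=[85, 0, 5, 0, 0, 85, 0, 5, 0, 0, 85, 0, 5, 0, 0, 85, 0, 5, 0, 0])

```text
clock: 3.2
ee_pos: [0.861, -0.2288, 0.2654]
tcp_rot: [0.432, 0.583, 0.413, -0.551]
force: [1.0, 3.1, -0.7]
width: 0.0848
```

```bash
python3 -c "
from h import *
to([.611,-.155,.30],-18)"
```

```text
t 3.2 ee [ 0.861  -0.2288  0.2654] tilt 3.0 yaw -16.6 j [ 0.276  1.257 -1.051  0.137  1.004  1.763 -0.139]
units [-1.57 -8.62 -0.01] turn 0.28
```

carry_out(steps=[85, -1, -6, 0, 0, 85, -1, -6, 0, 0, 85, -1, -6, 0, 0, 85, -1, -6, 0, 0, 85, -1, -6, 0, 0])

```text
clock: 3.7
ee_pos: [0.6931, -0.1894, 0.2856]
tcp_rot: [0.435, 0.577, 0.404, -0.562]
force: [1.6, 0.2, 1.1]
width: 0.085
```

```bash
python3 -c "
from h import *
to([.611,-.155,.30],-18)"
```

```text
t 3.7 ee [ 0.6931 -0.1894  0.2856] tilt 2.81 yaw -17.3 j [ 0.648  0.968 -1.141  1.222  0.894  1.41  -0.698]
units [-0.62 -2.93 -0.28] turn 0.15
```

The commanded pose takes on the pose actually reached, so tilt gained at the reach limit persists (2.8° kept after coming back). I'll fit the kinematics so I can plan how to use this.

```bash
cat > kin.py <<'E'
import numpy as np
from scipy.spatial.transform import Rotation as R
D=[([1.234,.689,-.195,1.565,.157,.902,-.215],[.227,-.583,.248],[-.13,-.695,-.131,.695]),
([0.7,0.596,-0.433,1.682,0.299,0.929,-0.175],[.4944,-.2853,.284],[0.412,0.575,0.412,-0.575]),
([0.395,0.666,-0.42,1.474,0.289,1.061,-0.409],[.6137,-.1499,.2994],[0.413,0.575,0.414,-0.572]),
([0.264,1.211,-0.595,0.193,0.589,1.762,-0.151],[.8383,-.2391,.2831],[-0.425,-0.567,-0.409,0.575]),
([0.276,1.257,-1.051,0.137,1.004,1.763,-0.139],[.861,-.2288,.2654],[0.432,0.583,0.413,-0.551]),
([0.648,0.968,-1.141,1.222,0.894,1.41,-0.698],[.6931,-.1894,.2856],[0.435,0.577,0.404,-0.562])]
LO=np.array([-3.01,-.46,-1.47,.13,-1,.04,-2.66]);HI=np.array([3.01,2.08,1.51,2.56,4.14,2.09,2.66])
def chain(q,s,off):
    q=np.array(q)*s+off;Rs=[];A=np.eye(3)
    for i,a in enumerate("zyzyzyz"):
        A=A@R.from_euler(a,q[i]).as_matrix();Rs.append(A)
    return Rs
E
cat > fit.py <<'E'
from kin import *
import itertools
from scipy.optimize import least_squares
best=[]
for sg in itertools.product([1,-1],repeat=7):
    s=np.array(sg,float)
    def res(p,full=False):
        r=[]
        for q,x,w in D:
            A=chain(q,s,np.r_[p[0],0,p[1],0,p[2],0,0])
            E=R.from_euler("z",p[3]).as_matrix()
            T=A[6]@E@R.from_euler("y",-np.pi/2).as_matrix()
            r.append((R.from_matrix(T).inv()*R.from_quat(np.roll(w,-1))).as_rotvec())
        return np.concatenate(r)
    for p0 in itertools.product([0,np.pi],[0],[0,np.pi/2,np.pi,-np.pi/2],[0,np.pi/2,np.pi,-np.pi/2]):
        r0=np.abs(res(np.array(p0))).max()
        if r0<1.2:
            o=least_squares(res,p0);best.append((o.cost,sg,o.x))
best.sort(key=lambda b:b[0])
for b in best[:6]:print(b[0],b[1],np.round(b[2],3))
E
timeout 300 python3 fit.py
```

```text
5.043303968994307e-06 (-1, 1, -1, 1, -1, 1, -1) [ 0.009 -0.     0.    -4.704]
5.043303968994351e-06 (-1, 1, -1, 1, -1, -1, -1) [ 0.009 -0.     3.142 -1.562]
5.043303968994733e-06 (-1, -1, -1, -1, -1, 1, -1) [-3.132 -0.     3.142 -4.704]
5.0433039689949804e-06 (-1, -1, -1, -1, -1, -1, -1) [-3.132 -0.     0.    -1.562]
5.043303980281678e-06 (-1, -1, -1, -1, -1, -1, -1) [ 3.151 -0.     0.    -1.562]
5.043303980285875e-06 (-1, 1, -1, 1, -1, 1, -1) [ 0.009 -0.     0.     1.579]
```

```bash
cat >> kin.py <<'E'
S=np.array([-1,1,-1,1,-1,1,-1.]);OFF=np.zeros(7);TOOL=R.from_euler("z",np.pi/2).as_matrix()@R.from_euler("y",-np.pi/2).as_matrix()
def design(q):
    A=chain(q,S,OFF);I=np.eye(3)
    return np.column_stack([I[:,2],A[0][:,0],A[2][:,2],A[2][:,0],A[4][:,2],A[4][:,0],A[6][:,2]])
_M=np.vstack([design(q) for q,_,_ in D]);_b=np.concatenate([x for _,x,_ in D])
K=np.linalg.lstsq(np.vstack([_M,1e-3*np.eye(7)]),np.r_[_b,np.zeros(7)],rcond=None)[0]
def fk(q):
    return design(q)@K, chain(q,S,OFF)[6]@TOOL
E
python3 - <<'E'
from kin import *
print(np.round(K,4))
for q,x,_ in D:print(np.round((fk(q)[0]-x)*1000,1))
E
```

```text
[ 0.3195  0.0876  0.5167 -0.028   0.3116  0.0217  0.2767]
[26.5 15.7  1.1]
[ 4.8 10.4 -3.1]
[ 0.4 14.4 -4.7]
[ 8.  22.1  3.5]
[4.  3.4 4.7]
[ -9.  -27.3  -1.5]
```

```bash
sed -i 's/A\[6\]\[:,2\]\])/A[6][:,2],A[1][:,1],A[3][:,1],A[5][:,1]])/; s/np.eye(7)\]/np.eye(10)]/; s/np.zeros(7)\],rcond/np.zeros(10)],rcond/' kin.py
python3 - <<'E'
from kin import *
print(np.round(K,4))
for q,x,_ in D:print(np.round((fk(q)[0]-x)*1000,1))
E
```

```text
[ 3.498e-01 -1.300e-03  5.641e-01 -3.000e-04  3.456e-01 -1.400e-03
  3.208e-01 -1.900e-02 -2.760e-02  3.000e-04]
[-0.1  0.   0.4]
[ 0.1  0.2 -0.1]
[ 0.1 -0.1 -0.2]
[-0.1  0.1 -0.2]
[ 0.1 -0.2  0.2]
[-0.   0.  -0.1]
```

```bash
cat >> kin.py <<'E'
from scipy.optimize import least_squares
def ik(p,M,q0=None,n=25,L=.3,seed=0):
    rng=np.random.default_rng(seed);best=None
    def f(q):
        x,A=fk(q);return np.r_[x-p,L*R.from_matrix(A.T@M).as_rotvec()]
    for i in range(n):
        st=q0 if (q0 is not None and i==0) else rng.uniform(LO,HI)
        o=least_squares(f,np.clip(st,LO+1e-3,HI-1e-3),bounds=(LO,HI),max_nfev=60)
        if best is None or o.cost<best.cost:best=o
        if best.cost<1e-8:break
    return best.x,np.linalg.norm(best.fun[:3])*1e3,np.degrees(np.linalg.norm(best.fun[3:])/L)
YB=np.radians(-18)
B=np.column_stack([[np.cos(YB),np.sin(YB),0],[-np.sin(YB),np.cos(YB),0],[0,0,1]]) # basket axes
def grasp(al,jaw=1):
    x=B@[0,np.sin(al),-np.cos(al)];y=jaw*B[:,0];return np.column_stack([x,y,np.cross(x,y)])
E
cat > feas.py <<'E'
from kin import *
H=np.array([.611,-.153,.097])
for al in(45,-45):
  for jaw in(1,-1):
    G=grasp(np.radians(al),jaw)
    print("al",al,"jaw",jaw)
    for off in(0,.15):
        q,e,a=ik(H+[0,0,off],G);print("  grasp",off,np.round(q,2),round(e,1),round(a,1))
    for phi in(90,-90):
        M=G@R.from_euler("x",phi,degrees=True).as_matrix()
        Rb=M@G.T@B
        if Rb[2,0]>0: continue
        lip=Rb@[.075,0,-.074];hp=np.array([.538,.149,.11])-lip
        q,e,a=ik(hp,M);print("  pour",phi,"spout",np.round(Rb[:,0],2),"z",np.round(Rb[:,2],2),"handle",np.round(hp,3),np.round(q,2),round(e,1),round(a,1))
E
python3 feas.py
```

```text
al 45 jaw 1
  grasp 0 [ 1.1   1.44 -1.35  1.56  0.71  0.9  -0.42] 0.0 0.0
  grasp 0.15 [ 1.11  1.25 -1.47  1.52  0.56  1.04 -0.48] 0.0 0.0
  pour 90 spout [-0.22 -0.67 -0.71] z [ 0.52 -0.69  0.5 ] handle [0.593 0.148 0.2  ] [ 0.66  1.08 -1.19  1.95  0.82  0.31 -2.66] 0.0 0.0
al 45 jaw -1
  grasp 0 [ 0.51  1.06  0.03  1.6  -1.    1.   -2.14] 0.0 0.0
  grasp 0.15 [ 0.41  0.85  0.22  1.57 -0.99  1.24 -2.29] 0.0 0.0
  pour 90 spout [-0.22 -0.67 -0.71] z [ 0.52 -0.69  0.5 ] handle [0.593 0.148 0.2  ] [ 0.42  0.86 -0.65  1.96 -0.99  0.32  2.21] 0.0 0.0
al -45 jaw 1
  grasp 0 [ 0.24  1.22 -0.85  1.47  1.28  1.7  -1.3 ] 0.0 0.0
  grasp 0.15 [ 0.23  1.   -0.83  1.43  1.14  1.77 -1.13] 0.0 0.0
  pour -90 spout [ 0.22  0.67 -0.71] z [0.83 0.26 0.5 ] handle [0.583 0.118 0.2  ] [-0.65  1.02  0.27  1.31  0.32  1.42  0.67] 0.0 0.0
al -45 jaw -1
  grasp 0 [ 0.2   1.19 -0.74  1.47  1.22  1.62  1.86] 0.0 0.0
  grasp 0.15 [-0.19  0.88  0.06  1.46  0.67  1.29  2.33] 0.0 0.0
  pour -90 spout [ 0.22  0.67 -0.71] z [0.83 0.26 0.5 ] handle [0.583 0.118 0.2  ] [-0.53  1.   -0.01  1.3   0.5   1.5  -2.63] 0.0 0.0
```

```bash
cat >> kin.py <<'E'
V=.7*np.array([2.57,2.57,3.14,3.14,3.14,3.14,3.14])*.1
def row(q,p,M,L):
    x,A=fk(q);d=p-x;n=np.linalg.norm(d);d*=min(1,.05/max(n,1e-9))
    rv=R.from_matrix(M@A.T).as_rotvec();m=np.linalg.norm(rv);rv*=min(1,np.radians(8.59)/max(m,1e-9))
    pt=x+d;Mt=R.from_rotvec(rv).as_matrix()@A
    def f(u):
        x,A=fk(u);return np.r_[x-pt,L*R.from_matrix(A.T@Mt).as_rotvec(),.003*(u-q)]
    lo=np.maximum(LO,q-V)-1e-9;hi=np.minimum(HI,q+V)+1e-9
    return least_squares(f,np.clip(q,lo+1e-6,hi-1e-6),bounds=(lo,hi),max_nfev=20).x
def call(q,rows,L):
    x,A=fk(q)
    for r in rows:
        q=row(q,x+A@np.array(r[:3])*.03,A@R.from_euler("x",5*r[3],degrees=True).as_matrix(),L)
    return q
def info(q):
    x,A=fk(q);return np.round(x,3),"tool",np.round(A[:,0],3),"j",np.round(q,2)
E
cat > cal.py <<'E'
from kin import *
for L in(.1,.3,1.,3.):
    q=np.array(D[2][0]);q=call(q,[(0,14,0,0)]*9,L);print(L,info(q));q=call(q,[(0,5,0,0)]*4,L);print("   ",info(q))
for k in(3,4):print(info(np.array(D[k][0])))
E
python3 cal.py
```

```text
0.1 (array([ 1.004, -0.281,  0.298]), 'tool', array([ 0.488, -0.133, -0.862]), 'j', array([ 0.19,  1.31,  0.8 ,  0.13, -0.79,  1.21, -0.03]))
    (array([ 1.117, -0.321,  0.371]), 'tool', array([ 0.821, -0.231, -0.522]), 'j', array([ 0.2 ,  1.36,  0.94,  0.13, -0.97,  0.69, -0.  ]))
0.3 (array([ 0.893, -0.248,  0.275]), 'tool', array([ 0.155, -0.039, -0.987]), 'j', array([ 0.19,  1.3 ,  0.95,  0.13, -0.93,  1.61, -0.03]))
    (array([ 0.943, -0.269,  0.275]), 'tool', array([ 0.307, -0.083, -0.948]), 'j', array([ 0.2 ,  1.31,  0.97,  0.13, -0.96,  1.43, -0.02]))
1.0 (array([ 0.85 , -0.236,  0.266]), 'tool', array([ 0.017, -0.001, -1.   ]), 'j', array([ 0.19,  1.3 ,  0.96,  0.13, -0.94,  1.74, -0.02]))
    (array([ 0.86 , -0.244,  0.241]), 'tool', array([ 0.033, -0.005, -0.999]), 'j', array([ 0.2 ,  1.33,  0.97,  0.13, -0.96,  1.7 , -0.02]))
3.0 (array([ 0.846, -0.235,  0.265]), 'tool', array([ 0.004,  0.003, -1.   ]), 'j', array([ 0.19,  1.3 ,  0.95,  0.13, -0.93,  1.76, -0.03]))
    (array([ 0.852, -0.242,  0.238]), 'tool', array([ 0.006,  0.002, -1.   ]), 'j', array([ 0.2 ,  1.34,  0.97,  0.13, -0.96,  1.73, -0.02]))
(array([ 0.838, -0.239,  0.283]), 'tool', array([ 0.003, -0.025, -1.   ]), 'j', array([ 0.26,  1.21, -0.6 ,  0.19,  0.59,  1.76, -0.15]))
(array([ 0.861, -0.229,  0.266]), 'tool', array([ 0.053,  0.005, -0.999]), 'j', array([ 0.28,  1.26, -1.05,  0.14,  1.  ,  1.76, -0.14]))
```

```bash
cat > sim.py <<'E'
from kin import *
d=-B[:,1]
# move to r=.75 along d, z=.35, tool down, jaws +x_b
q,e,a=ik(d*.72+[0,0,.4],grasp(0,1),np.array(D[2][0]));print("start",info(q),e,a)
for up in(0,.5,1.,1.5):
  for n in(1,2):
    u=q.copy();hist=[]
    for k in range(60//n+8):
        A=fk(u)[1];g=d+[0,0,up];g=g/np.linalg.norm(g)*2
        u=call(u,[np.r_[A.T@g,0]]*n,1.)
        if (k+1)%15==0:hist.append(round(np.degrees(np.arccos(-fk(u)[1][2,0])),1))
    print(up,n,hist,info(u),"yerr",np.round(fk(u)[1][:,1]-B[:,0],2))
E
python3 sim.py
python3 -c "
from h import *
D=get_image('side');S=get_image('scene')
for r in(.7,.8,.9,1.0):
  for z in (.2,.4):
    X=[-.31*r,-.95*r,z];print(r,z,proj(D,X)*1.5,proj(S,X)*1.5)"
```

```text
start (array([-0.222, -0.685,  0.4  ]), 'tool', array([ 0.,  0., -1.]), 'j', array([ 1.65,  0.77,  0.45,  1.  , -0.31,  1.44,  1.71])) 1.8848218542034573e-05 4.738812826864611e-06
0 1 [np.float64(9.9), np.float64(22.1), np.float64(33.5), np.float64(43.6)] (array([-0.355, -1.091,  0.111]), 'tool', array([-0.231, -0.71 , -0.665]), 'j', array([ 1.81,  1.6 ,  0.96,  0.13, -1.  ,  0.63,  1.62])) yerr [-0. -0. -0.]
0 2 [np.float64(11.7), np.float64(25.0)] (array([-0.332, -1.023,  0.099]), 'tool', array([-0.162, -0.497, -0.852]), 'j', array([ 1.81,  1.55,  0.97,  0.13, -0.99,  0.97,  1.61])) yerr [-0. -0. -0.]
0.5 1 [np.float64(10.2), np.float64(22.5), np.float64(34.9), np.float64(47.1)] (array([-0.333, -1.024,  0.549]), 'tool', array([-0.248, -0.762, -0.599]), 'j', array([ 1.8 ,  1.12,  0.97,  0.13, -0.96,  1.01,  1.6 ])) yerr [-0. -0. -0.]
0.5 2 [np.float64(11.4), np.float64(24.9)] (array([-0.303, -0.931,  0.492]), 'tool', array([-0.164, -0.506, -0.847]), 'j', array([ 1.8 ,  1.1 ,  0.98,  0.13, -0.94,  1.41,  1.6 ])) yerr [-0. -0. -0.]
1.0 1 [np.float64(9.4), np.float64(20.9), np.float64(
[... 636 characters left out ...]
), np.float64(22.3)] (array([-0.207, -0.637,  0.817]), 'tool', array([-0.148, -0.457, -0.877]), 'j', array([ 1.75,  0.6 ,  0.98,  0.13, -0.86,  1.96,  1.59])) yerr [0. 0. 0.]
0.7 0.2 [882.92978813  58.7125382 ] [-28.21304171 111.78920229]
0.7 0.4 [949.29792404 -72.74695543] [-70.23636741   4.56827814]
0.8 0.2 [892.07393783  38.27769485] [-77.51791029 112.35761974]
0.8 0.4 [955.92683734 -88.50470544] [-124.21457676    5.41085263]
0.9 0.2 [900.35564129  19.77019896] [-126.63919767  112.92392074]
0.9 0.4 [ 961.85278138 -102.59141024] [-177.97244353    6.24998767]
1.0 0.2 [907.89141829   2.92965855] [-175.57792726  113.48811711]
1.0 0.4 [ 967.1819462  -115.25949672] [-231.51131413    7.08570429]
```

```bash
cat > sim2.py <<'E'
from kin import *
d=-B[:,1]
for r0,z0 in((.5,.6),(.6,.75),(.45,.8)):
  q,e,a=ik(d*r0+[0,0,z0],grasp(0,1),n=40);print("start",r0,z0,info(q),round(e,1),round(a,1))
  for th in(30,60,75,90,105,120,150):
    u=q.copy();hist=[]
    for k in range(45):
        g=(d*np.cos(np.radians(th))+np.array([0,0,np.sin(np.radians(th))]))*2
        u=call(u,[np.r_[fk(u)[1].T@g,0]],1.)
        if (k+1)%15==0:hist.append(round(np.degrees(np.arccos(-fk(u)[1][2,0])),1))
    print(th,hist,info(u))
E
python3 sim2.py
```

```text
start 0.5 0.6 (array([-0.155, -0.476,  0.6  ]), 'tool', array([ 0.,  0., -1.]), 'j', array([ 1.35,  0.32,  0.71,  1.24, -0.21,  1.65,  1.71])) 0.0 0.0
30 [np.float64(9.2), np.float64(20.9), np.float64(33.2)] (array([-0.292, -0.896,  0.569]), 'tool', array([-0.171, -0.521, -0.836]), 'j', array([ 1.79,  1.  ,  0.98,  0.13, -0.93,  1.48,  1.6 ]))
60 [np.float64(10.7), np.float64(22.7), np.float64(33.7)] (array([-0.196, -0.603,  0.869]), 'tool', array([-0.173, -0.528, -0.831]), 'j', array([ 1.73,  0.52,  0.99,  0.13, -0.84,  1.95,  1.59]))
75 [np.float64(10.7), np.float64(23.5), np.float64(35.7)] (array([-0.153, -0.467,  0.946]), 'tool', array([-0.181, -0.555, -0.812]), 'j', array([ 1.66,  0.31,  0.65,  0.13, -0.45,  2.09,  1.56]))
90 [np.float64(10.3), np.float64(23.1), np.float64(36.0)] (array([-0.11 , -0.334,  0.97 ]), 'tool', array([-0.176, -0.56 , -0.809]), 'j', array([ 0.57,  0.05,  1.41,  0.41, -0.12,  2.09,  1.56]))
105 [np.float64(9.2), np.float64(21.4), np.float64(34.0)] (array([-0.038, -0.176,  0.94 ]), 'tool', array([-0.136, -0.543, -0.829]), 'j', array([ 2.14, -0.27, -0.23, 
[... 2791 characters left out ...]
11]), 'tool', array([-0.204, -0.653, -0.73 ]), 'j', array([ 0.74,  0.06,  1.3 ,  0.28, -0.18,  2.09,  1.56]))
105 [np.float64(16.8), np.float64(29.3), np.float64(42.2)] (array([-0.042, -0.169,  0.988]), 'tool', array([-0.176, -0.648, -0.741]), 'j', array([ 2.17, -0.26, -0.2 ,  0.56, -0.15,  2.09,  1.52]))
120 [np.float64(15.6), np.float64(26.9), np.float64(38.7)] (array([ 0.021, -0.08 ,  0.928]), 'tool', array([-0.128, -0.612, -0.781]), 'j', array([ 1.99, -0.46, -0.22,  0.82, -0.1 ,  2.09,  1.37]))
150 [np.float64(10.5), np.float64(12.5), np.float64(15.4)] (array([-0.23 ,  0.265,  0.773]), 'tool', array([-0.244, -0.103, -0.964]), 'j', array([ 2.06, -0.46,  0.94,  1.03,  0.35,  2.09,  2.66]))
```

```bash
python3 -c "
from h import *
from kin import *
to([-.17,-.52,.6],-18)
s=observe();q=s['joint_pos'];M=quat(s).as_matrix();r=np.r_[M.T@(np.array([-.17,-.52,.6])-s['ee_pos'])/.03,0]
for k in range(3):
  q=call(q,[r]*8,1.) if k==0 else call(q,[np.r_[fk(q)[1].T@(np.array([-.17,-.52,.6])-fk(q)[0])/.03,0]]*8,1.);print(info(q))
"
```

```text
t 3.8 ee [ 0.6862 -0.1852  0.2844] tilt 2.3 yaw -16.3 j [ 0.648  0.964 -1.144  1.24   0.891  1.414 -0.695]
units [-11.15 -23.85  18.88] turn 0.34
(array([ 0.334, -0.322,  0.414]), 'tool', array([ 0.032, -0.024, -0.999]), 'j', array([ 1.55,  0.58, -1.47,  1.76,  0.62,  1.32, -0.34]))
(array([-0.018, -0.461,  0.544]), 'tool', array([ 0.032, -0.024, -0.999]), 'j', array([ 2.41,  0.46, -1.46,  1.46,  0.44,  1.59,  0.7 ]))
(array([-0.17, -0.52,  0.6 ]), 'tool', array([ 0.032, -0.024, -0.999]), 'j', array([ 2.43,  0.58, -1.39,  1.05,  0.59,  1.87,  1.01]))
```

carry_out(steps=[85, -3.75, -8, 6.3, 0.3, 85, -3.75, -8, 6.3, 0.3, 85, -3.75, -8, 6.3, 0.3, 85, -3.75, -8, 6.3, 0.3, 85, -3.75, -8, 6.3, 0.3, 85, -3.75, -8, 6.3, 0.3, 85, -3.75, -8, 6.3, 0.3])

```text
clock: 4.5
ee_pos: [0.4023, -0.2983, 0.3886]
tcp_rot: [0.427, 0.582, 0.396, -0.568]
force: [0.0, -0.3, 0.0]
width: 0.0853
```

carry_out(steps=[85, -3.75, -8, 6.3, 0, 85, -3.75, -8, 6.3, 0, 85, -3.75, -8, 6.3, 0, 85, -3.75, -8, 6.3, 0, 85, -3.75, -8, 6.3, 0, 85, -3.75, -8, 6.3, 0, 85, -3.75, -8, 6.3, 0])

```text
clock: 5.2
ee_pos: [0.1085, -0.3977, 0.4905]
tcp_rot: [0.425, 0.583, 0.395, -0.568]
force: [-0.1, -0.1, -0.1]
width: 0.0851
```

carry_out(steps=[85, -3.75, -8, 6.3, 0, 85, -3.75, -8, 6.3, 0, 85, -3.75, -8, 6.3, 0, 85, -3.75, -8, 6.3, 0, 85, -3.75, -8, 6.3, 0, 85, -3.75, -8, 6.3, 0, 85, -3.75, -8, 6.3, 0])

```text
clock: 5.9
ee_pos: [-0.185, -0.4967, 0.5913]
tcp_rot: [0.425, 0.584, 0.395, -0.568]
force: [0.7, -0.2, 0.3]
width: 0.085
```

```bash
python3 -c "
from h import *
to([-.17,-.52,.6],-18)
print(np.round(quat(observe()).as_matrix(),3))
W=get_image('wrist');cv2.imwrite('pics/w2.png',W['color'][:,:,::-1])"
```

```text
t 5.9 ee [-0.185  -0.4967  0.5913] tilt 2.79 yaw -19.1 j [ 2.514  0.548 -1.363  1.125  0.519  1.815  1.009]
units [-0.25  0.74  0.57] turn -0.22
[[ 0.044  0.944 -0.328]
 [-0.021 -0.327 -0.945]
 [-0.999  0.048  0.005]]
```

View pics/w2.png

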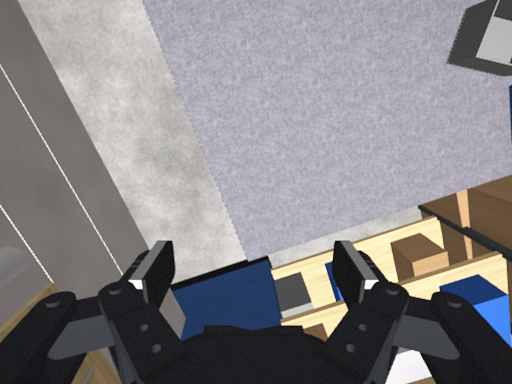

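The view shows bare bench below, shelves past the -y edge and a wall at -x. So I'll push mostly upward and keep the arm inside the bench area.

```bash
cat > sim3.py <<'E'
from h import *
from kin import *
q0=observe()['joint_pos']
for name,seq in {"up":[(-1.7,0,.2),(-1.7,0,.5),(-1.6,0,.8),(-1.5,0,1.1),(-1.3,0,1.3)],"mid":[(-1.7,0,.6),(-1.6,0,.9),(-1.4,0,1.1),(-1.2,0,1.3),(-1,0,1.4)],"yfix":[(-1.6,-.4,.5),(-1.6,-.3,.8),(-1.5,0,1),(-1.3,0,1.1),(-1.2,0,1.3)]}.items():
    q=q0.copy();print(name)
    for p in seq:
        for k in range(12): q=call(q,[np.r_[p,0]],1.)
        A=fk(q)[1];print(p,"tilt",round(np.degrees(np.arccos(-A[2,0])),1),"ydot",np.round(A[:,1],2),info(q))
E
python3 sim3.py
```

```text
up
(-1.7, 0, 0.2) tilt 8.9 ydot [ 0.94 -0.33  0.06] (array([-0.167, -0.406,  0.799]), 'tool', array([ 0.005, -0.155, -0.988]), 'j', array([ 1.78,  0.22,  0.2 ,  0.69, -0.13,  2.09,  1.56]))
(-1.7, 0, 0.5) tilt 18.8 ydot [ 0.94 -0.33  0.06] (array([-0.155, -0.357,  0.867]), 'tool', array([-0.053, -0.318, -0.947]), 'j', array([ 1.69,  0.1 ,  0.31,  0.63, -0.13,  2.09,  1.56]))
(-1.6, 0, 0.8) tilt 29.0 ydot [ 0.94 -0.33  0.06] (array([-0.154, -0.339,  0.928]), 'tool', array([-0.11 , -0.472, -0.875]), 'j', array([ 1.64,  0.07,  0.39,  0.49, -0.16,  2.09,  1.56]))
(-1.5, 0, 1.1) tilt 39.1 ydot [ 0.94 -0.33  0.06] (array([-0.155, -0.326,  0.986]), 'tool', array([-0.163, -0.609, -0.776]), 'j', array([ 1.68,  0.07,  0.43,  0.32, -0.22,  2.09,  1.56]))
(-1.3, 0, 1.3) tilt 48.7 ydot [ 0.94 -0.33  0.06] (array([-0.153, -0.304,  1.04 ]), 'tool', array([-0.209, -0.722, -0.66 ]), 'j', array([ 1.79,  0.07,  0.52,  0.15, -0.42,  2.09,  1.56]))
mid
(-1.7, 0, 0.6) tilt 9.2 ydot [ 0.94 -0.33  0.06] (array([-0.192, -0.482,  0.776]), 'tool', array([ 0.003, -0.159, -0.987]), 'j', array([ 1.82,  0.37,  0.1
[... 1030 characters left out ...]
 (array([-0.313, -0.393,  0.838]), 'tool', array([-0.111, -0.293, -0.95 ]), 'j', array([ 2.15,  0.32,  0.17,  0.43, -0.19,  2.09,  1.83]))
(-1.5, 0, 1) tilt 28.1 ydot [ 0.93 -0.35 -0.04] (array([-0.242, -0.395,  0.91 ]), 'tool', array([-0.197, -0.429, -0.882]), 'j', array([ 1.9 ,  0.24,  0.37,  0.33, -0.23,  2.09,  1.73]))
(-1.3, 0, 1.1) tilt 37.9 ydot [ 0.93 -0.36 -0.05] (array([-0.186, -0.383,  0.974]), 'tool', array([-0.262, -0.555, -0.789]), 'j', array([ 1.65,  0.19,  0.65,  0.22, -0.3 ,  2.09,  1.65]))
(-1.2, 0, 1.3) tilt 46.9 ydot [ 0.93 -0.37 -0.06] (array([-0.14 , -0.354,  1.028]), 'tool', array([-0.309, -0.662, -0.683]), 'j', array([ 1.36,  0.15,  1.04,  0.13, -0.42,  2.08,  1.61]))
```

carry_out(steps=[85, -5, -0.8, 0.8, 0, 85, -5, -0.8, 0.8, 0, 85, -5, -0.8, 0.8, 0])

```text
clock: 6.25
ee_pos: [-0.2041, -0.506, 0.6778]
tcp_rot: [0.42, 0.593, 0.402, -0.557]
force: [1.3, -0.1, -1.6]
width: 0.0849
```

carry_out(steps=[85, -1.7, -0.3, 0.4, 0])

```text
clock: 6.35
ee_pos: [-0.208, -0.5073, 0.6697]
tcp_rot: [0.411, 0.603, 0.41, -0.547]
force: [-0.2, -0.9, -0.8]
width: 0.0851
```

carry_out(steps=[85, -1.7, -0.3, 0.4, 0])

```text
clock: 6.45
ee_pos: [-0.2122, -0.5076, 0.6676]
tcp_rot: [0.406, 0.609, 0.412, -0.542]
force: [-0.3, -0.2, -1.0]
width: 0.0854
```

carry_out(steps=[85, -1.7, -0.3, 0.4, 0])

```text
clock: 6.55
ee_pos: [-0.2163, -0.5073, 0.6696]
tcp_rot: [0.405, 0.611, 0.412, -0.541]
force: [0.1, -0.6, -0.9]
width: 0.0851
```

carry_out(steps=[85, -1.7, -0.3, 0.4, 0])

```text
clock: 6.65
ee_pos: [-0.221, -0.5058, 0.676]
tcp_rot: [0.407, 0.609, 0.409, -0.544]
force: [-0.9, -0.4, -0.1]
width: 0.0851
```

carry_out(steps=[85, -1.7, -0.3, 0.4, 0])

```text
clock: 6.75
ee_pos: [-0.2281, -0.5018, 0.6897]
tcp_rot: [0.414, 0.599, 0.403, -0.554]
force: [-0.4, 0.5, 0.2]
width: 0.085
```

carry_out(steps=[85, -1.7, -0.3, 0.4, 0])

```text
clock: 6.85
ee_pos: [-0.237, -0.4948, 0.7051]
tcp_rot: [0.416, 0.589, 0.395, -0.569]
force: [-0.6, 0.3, 0.3]
width: 0.0851
```

carry_out(steps=[85, -1.7, -0.3, 0.4, 0])

```text
clock: 6.95
ee_pos: [-0.2405, -0.4893, 0.7195]
tcp_rot: [0.427, 0.578, 0.389, -0.577]
force: [0.7, -0.4, 0.9]
width: 0.0848
```

```bash
cat >> h.py <<'E'
def tilt():
    s=observe();M=quat(s).as_matrix();print(s["clock"],"tilt",round(float(np.degrees(np.arccos(-M[2,0]))),1),"x",np.round(M[:,0],3),"y",np.round(M[:,1],3),"ee",np.round(s["ee_pos"],3),"j",np.round(s["joint_pos"],2))
E
python3 -c "
from h import *
tilt()"
```

```text
6.95 tilt 3.0 x [ 0.031 -0.042 -0.999] y [ 0.942 -0.333  0.044] ee [-0.24  -0.489  0.719] j [ 1.91  0.45  0.17  0.59 -0.14  2.09  1.65]
```

carry_out(steps=[85, -1.7, 0, 0.4, 0])

```text
clock: 7.05
ee_pos: [-0.2381, -0.4847, 0.7346]
tcp_rot: [-0.433, -0.567, -0.382, 0.587]
force: [0.7, -0.2, 0.6]
width: 0.085
```

carry_out(steps=[85, -1.7, 0, 0.4, 0])

```text
clock: 7.15
ee_pos: [-0.2345, -0.4796, 0.75]
tcp_rot: [-0.44, -0.556, -0.376, 0.597]
force: [0.6, -0.0, -0.1]
width: 0.0849
```

carry_out(steps=[85, -1.7, 0, 0.4, 0])

```text
clock: 7.25
ee_pos: [-0.2314, -0.4732, 0.7653]
tcp_rot: [-0.445, -0.545, -0.369, 0.607]
force: [0.0, 0.3, -0.2]
width: 0.0852
```

carry_out(steps=[85, -1.7, 0, 0.4, 0])

```text
clock: 7.35
ee_pos: [-0.2282, -0.466, 0.7805]
tcp_rot: [-0.45, -0.534, -0.362, 0.617]
force: [-0.5, -0.5, 0.6]
width: 0.085
```

carry_out(steps=[85, -1.7, 0, 0.4, 0])

```text
clock: 7.45
ee_pos: [-0.2247, -0.458, 0.7957]
tcp_rot: [-0.455, -0.524, -0.355, 0.627]
force: [0.7, -0.8, -0.3]
width: 0.0854
```

```bash
python3 -c "
from h import *
tilt()"
```

```text
7.45 tilt 11.6 x [-0.038 -0.198 -0.979] y [ 0.942 -0.334  0.031] ee [-0.225 -0.458  0.796] j [ 1.88  0.34  0.22  0.52 -0.16  2.09  1.64]
```

Tilt is growing about 1.7° per row in exactly the right direction, so I'll continue.

carry_out(steps=[85, -1.6, -0.1, 0.7, 0])

```text
clock: 7.55
ee_pos: [-0.2256, -0.4553, 0.8094]
tcp_rot: [-0.46, -0.511, -0.348, 0.637]
force: [0.6, 0.3, 0.3]
width: 0.0849
```

carry_out(steps=[85, -1.6, -0.1, 0.7, 0])

```text
clock: 7.65
ee_pos: [-0.2268, -0.453, 0.8211]
tcp_rot: [-0.465, -0.501, -0.341, 0.646]
force: [0.5, 0.4, 0.1]
width: 0.0848
```

carry_out(steps=[85, -1.6, -0.1, 0.7, 0])

```text
clock: 7.75
ee_pos: [-0.2271, -0.4489, 0.8338]
tcp_rot: [-0.469, -0.489, -0.334, 0.655]
force: [0.2, 0.1, 0.3]
width: 0.0847
```

carry_out(steps=[85, -1.6, -0.1, 0.7, 0])

```text
clock: 7.85
ee_pos: [-0.2266, -0.4433, 0.8473]
tcp_rot: [-0.474, -0.478, -0.326, 0.664]
force: [-0.2, -0.6, 0.1]
width: 0.0851
```

carry_out(steps=[85, -1.6, -0.1, 0.7, 0])

```text
clock: 7.95
ee_pos: [-0.2255, -0.4365, 0.8609]
tcp_rot: [-0.479, -0.466, -0.319, 0.673]
force: [0.2, 0.1, 0.9]
width: 0.0849
```

carry_out(steps=[85, -1.6, -0.1, 0.7, 0])

```text
clock: 8.05
ee_pos: [-0.2239, -0.4286, 0.8747]
tcp_rot: [-0.483, -0.454, -0.311, 0.681]
force: [0.1, 0.4, -0.4]
width: 0.0851
```

carry_out(steps=[85, -1.5, -0.1, 0.9, 0, 85, -3, -0.2, 1.8, 0])

```text
clock: 8.25
ee_pos: [-0.223, -0.4223, 0.8914]
tcp_rot: [-0.488, -0.438, -0.301, 0.692]
force: [0.3, 0.3, -0.7]
width: 0.0853
```

```bash
python3 -c "
from h import *
tilt()"
```

```text
8.25 tilt 25.8 x [-0.14  -0.413 -0.9  ] y [ 0.94  -0.342  0.01 ] ee [-0.223 -0.422  0.891] j [ 1.89  0.26  0.3   0.35 -0.22  2.09  1.65]
```

carry_out(steps=[85, -1.4, 0, 1.1, 0])

```text
clock: 8.35
ee_pos: [-0.2218, -0.4251, 0.9005]
tcp_rot: [-0.492, -0.427, -0.294, 0.699]
force: [-0.8, -0.4, -1.0]
width: 0.0846
```

carry_out(steps=[85, -1.4, 0, 1.1, 0])

```text
clock: 8.45
ee_pos: [-0.2196, -0.4258, 0.9119]
tcp_rot: [-0.496, -0.415, -0.287, 0.707]
force: [-0.1, 0.2, -0.1]
width: 0.0849
```

carry_out(steps=[85, -1.4, 0, 1.1, 0])

```text
clock: 8.55
ee_pos: [-0.217, -0.4245, 0.9236]
tcp_rot: [-0.5, -0.403, -0.279, 0.714]
force: [-0.9, 0.6, 0.4]
width: 0.0849
```

carry_out(steps=[85, -1.4, 0, 1.1, 0])

```text
clock: 8.65
ee_pos: [-0.2138, -0.4217, 0.9355]
tcp_rot: [-0.504, -0.39, -0.271, 0.722]
force: [0.5, 0.3, 0.2]
width: 0.0849
```

carry_out(steps=[85, -1.4, 0, 1.1, 0])

```text
clock: 8.75
ee_pos: [-0.2101, -0.4175, 0.9474]
tcp_rot: [-0.507, -0.378, -0.263, 0.728]
force: [0.3, 0.0, 0.5]
width: 0.0853
```

carry_out(steps=[85, -1.3, 0, 1.2, 0])

```text
clock: 8.85
ee_pos: [-0.207, -0.415, 0.9591]
tcp_rot: [-0.511, -0.365, -0.255, 0.735]
force: [0.3, 0.7, 1.2]
width: 0.085
```

carry_out(steps=[85, -1.3, 0, 1.2, 0])

```text
clock: 8.95
ee_pos: [-0.2031, -0.4113, 0.9697]
tcp_rot: [-0.514, -0.354, -0.248, 0.741]
force: [-0.7, 0.2, -0.4]
width: 0.0848
```

carry_out(steps=[85, -1.3, 0, 1.2, 0])

```text
clock: 9.05
ee_pos: [-0.2009, -0.4074, 0.9747]
tcp_rot: [-0.517, -0.349, -0.244, 0.743]
force: [0.0, 0.9, -0.7]
width: 0.0852
```

carry_out(steps=[85, -1.3, 0, 1.2, 0])

```text
clock: 9.15
ee_pos: [-0.1983, -0.4028, 0.9816]
tcp_rot: [-0.518, -0.342, -0.238, 0.747]
force: [-0.8, 0.6, -0.7]
width: 0.085
```

carry_out(steps=[85, -1.3, 0, 1.2, 0])

```text
clock: 9.25
ee_pos: [-0.1942, -0.3933, 0.9912]
tcp_rot: [-0.517, -0.333, -0.232, 0.754]
force: [38.8, -20.6, -0.5]
width: 0.0852
```

```bash
python3 -c "
from h import *
tilt()"
```

```text
9.25 tilt 42.2 x [-0.244 -0.625 -0.741] y [ 0.934 -0.358 -0.006] ee [-0.194 -0.393  0.991] j [ 1.79  0.25  1.2   0.14 -1.    2.09  1.67]
```

carry_out(steps=[85, -1.0, 0, 1.4, 0])

```text
clock: 9.35
ee_pos: [-0.1881, -0.3845, 0.9984]
tcp_rot: [-0.518, -0.326, -0.228, 0.757]
force: [1.0, -0.4, 0.5]
width: 0.0848
```

carry_out(steps=[85, -1.0, 0, 1.4, 0])

```text
clock: 9.45
ee_pos: [-0.1797, -0.3779, 1.0049]
tcp_rot: [-0.523, -0.32, -0.225, 0.758]
force: [-0.1, 0.3, -0.6]
width: 0.0852
```

```bash
python3 -c "
from h import *
tilt();print(observe()['joint_vel'],observe()['force'])"
```

```text
9.45 tilt 44.0 x [-0.249 -0.649 -0.719] y [ 0.936 -0.353 -0.006] ee [-0.18  -0.378  1.005] j [ 1.73  0.22  1.24  0.14 -1.    2.09  1.66]
[-2.88659217e-01 -1.45485967e-01  2.44397140e-01 -2.46593762e-03
  4.42169381e-04  1.15566200e-04 -3.15360075e-02] [-0.09232409  0.2608332  -0.61366297]
```

```bash
cat > sim4.py <<'E'
from h import *
from kin import *
q=observe()['joint_pos'];M=fk(q)[1];X=M[:,0]
print("fk err",fk(q)[0]-observe()['ee_pos'])
G=np.array([.611,-.154,.097])+X*.002
for t in([.1,-.5,.8],[.45,-.3,.5],G-X*.1,G):
    for k in range(3):
        x,A=fk(q);u=np.round(A.T@(np.array(t)-x)/.03,1);n=min(8,int(np.ceil(np.linalg.norm(u)*.03/.05))+1)
        if np.linalg.norm(u)<.15:break
        q=call(q,[np.r_[u,0]]*n,1.)
        A=fk(q)[1];print(np.round(t,3),u,n,info(q),"tilt",round(np.degrees(np.arccos(-A[2,0])),1))
E
python3 sim4.py
```

```text
fk err [ 1.14600798e-04 -6.50727498e-05  1.83669241e-03]
[ 0.1 -0.5  0.8] [ 5.3 10.2 -4.4] 8 (array([ 0.055, -0.524,  0.895]), 'tool', array([-0.249, -0.644, -0.723]), 'j', array([ 0.29,  0.29,  1.51,  0.79, -0.12,  1.57,  1.28])) tilt 43.7
[ 0.1 -0.5  0.8] [ 1.4  1.2 -3.1] 4 (array([ 0.102, -0.501,  0.801]), 'tool', array([-0.249, -0.644, -0.724]), 'j', array([-0.43,  0.08,  1.51,  1.22,  0.49,  1.4 ,  0.75])) tilt 43.6
[ 0.45 -0.3   0.5 ] [  0.    8.6 -14.4] 8 (array([ 0.38 , -0.342,  0.563]), 'tool', array([-0.249, -0.644, -0.724]), 'j', array([-0.54,  0.47,  1.24,  1.63,  0.32,  1.16,  0.15])) tilt 43.6
[ 0.45 -0.3   0.5 ] [ 0.   1.7 -3. ] 4 (array([ 0.451, -0.299,  0.5  ]), 'tool', array([-0.249, -0.644, -0.724]), 'j', array([-0.52,  0.62,  1.15,  1.61,  0.21,  1.13,  0.07])) tilt 43.6
[ 0.635 -0.09   0.167] [  2.    3.4 -13.9] 8 (array([ 0.622, -0.106,  0.194]), 'tool', array([-0.249, -0.644, -0.724]), 'j', array([-0.59,  1.16,  0.9 ,  1.42, -0.11,  1.1 , -0.27])) tilt 43.6
[ 0.635 -0.09   0.167] [ 0.2  0.2 -1.1] 2 (array([ 0.634, -0.09 ,  0.167]), 'tool', array([-0.249, -0.644, -0.724]), 'j', array([-0.59,  1.2 ,  0.89,  1.37, -0.13,  1.12, -0.3 ])) tilt 43.6
[ 0.611 -0.155  0.096] [3.3 0.1 0. ] 3 (array([ 0.612, -0.155,  0.095]), 'tool', array([-0.249, -0.644, -0.724]), 'j', array([-0.52,  1.27,  0.85,  1.49, -0.15,  0.9 , -0.28])) tilt 43.6
```

carry_out(steps=[85, 5.3, 10.2, -4.4, 0, 85, 5.3, 10.2, -4.4, 0, 85, 5.3, 10.2, -4.4, 0, 85, 5.3, 10.2, -4.4, 0, 85, 5.3, 10.2, -4.4, 0, 85, 5.3, 10.2, -4.4, 0, 85, 5.3, 10.2, -4.4, 0, 85, 5.3, 10.2, -4.4, 0])

```text
clock: 10.25
ee_pos: [-0.0959, -0.3956, 0.9801]
tcp_rot: [-0.521, -0.336, -0.211, 0.756]
force: [-0.6, -0.4, 0.3]
width: 0.0848
```

```bash
python3 -c "
from h import *
tilt();to([.1,-.5,.8])
to([.45,-.3,.5])"
```

```text
10.25 tilt 43.3 x [-0.231 -0.646 -0.727] y [ 0.93  -0.367  0.031] ee [-0.096 -0.396  0.98 ] j [0.29 0.05 1.47 0.51 0.07 1.88 1.4 ]
t 10.25 ee [-0.0959 -0.3956  0.9801] tilt 43.34 yaw -21.5 j [0.286 0.049 1.473 0.513 0.073 1.876 1.401]
units [ 5.11  7.16 -3.66] turn None
t 10.25 ee [-0.0959 -0.3956  0.9801] tilt 43.34 yaw -21.5 j [0.286 0.049 1.473 0.513 0.073 1.876 1.401]
units [  5.38  15.25 -18.33] turn None
```

carry_out(steps=[85, 5.1, 7.2, -3.7, 0, 85, 5.1, 7.2, -3.7, 0, 85, 5.1, 7.2, -3.7, 0, 85, 5.1, 7.2, -3.7, 0, 85, 5.1, 7.2, -3.7, 0, 85, 5.1, 7.2, -3.7, 0, 85, 5.1, 7.2, -3.7, 0, 85, 5.1, 7.2, -3.7, 0])

```text
clock: 11.05
ee_pos: [0.1071, -0.4979, 0.7942]
tcp_rot: [-0.522, -0.335, -0.217, 0.754]
force: [0.5, 1.1, 0.6]
width: 0.0848
```

```bash
python3 -c "
from h import *
tilt()
to([.5,-.27,.45])"
```

```text
11.05 tilt 43.0 x [-0.23  -0.642 -0.731] y [ 0.933 -0.36   0.023] ee [ 0.107 -0.498  0.794] j [-0.19  0.01  1.12  1.23  0.6   1.46  0.63]
t 11.05 ee [ 0.1071 -0.4979  0.7942] tilt 43.03 yaw -21.1 j [-0.191  0.008  1.124  1.228  0.601  1.458  0.627]
units [  0.5    9.22 -16.6 ] turn None
```

carry_out(steps=[85, 0.25, 4.6, -8.3, -0.5, 85, 0.25, 4.6, -8.3, -0.5, 85, 0.25, 4.6, -8.3, -0.5, 85, 0.25, 4.6, -8.3, -0.5, 85, 0.25, 4.6, -8.3, -0.5, 85, 0.25, 4.6, -8.3, -0.5, 85, 0.25, 4.6, -8.3, -0.5])

```text
clock: 11.75
ee_pos: [0.3035, -0.3856, 0.6243]
tcp_rot: [-0.53, -0.321, -0.231, 0.75]
force: [0.0, 0.7, 1.2]
width: 0.0849
```

carry_out(steps=[85, 0.25, 4.6, -8.3, 0, 85, 0.25, 4.6, -8.3, 0, 85, 0.25, 4.6, -8.3, 0, 85, 0.25, 4.6, -8.3, 0, 85, 0.25, 4.6, -8.3, 0, 85, 0.25, 4.6, -8.3, 0, 85, 0.25, 4.6, -8.3, 0])

```text
clock: 12.45
ee_pos: [0.4921, -0.2674, 0.4471]
tcp_rot: [-0.529, -0.322, -0.231, 0.75]
force: [0.9, 0.7, 0.0]
width: 0.0846
```

```bash
python3 -c "
from h import *
tilt()
X=quat(observe()).as_matrix()[:,0]
to(np.array([.611,-.154,.097])-X*.11)"
```

```text
12.45 tilt 43.3 x [-0.231 -0.645 -0.728] y [ 0.943 -0.333 -0.005] ee [ 0.492 -0.267  0.447] j [-0.4   0.59  0.78  1.61  0.38  1.16 -0.21]
t 12.45 ee [ 0.4921 -0.2674  0.4471] tilt 43.29 yaw -19.4 j [-0.404  0.592  0.778  1.608  0.385  1.161 -0.214]
units [  1.47   2.53 -11.55] turn None
```

carry_out(steps=[85, 1.5, 2.5, -11.5, 0, 85, 1.5, 2.5, -11.5, 0, 85, 1.5, 2.5, -11.5, 0, 85, 1.5, 2.5, -11.5, 0, 85, 1.5, 2.5, -11.5, 0, 85, 1.5, 2.5, -11.5, 0, 85, 1.5, 2.5, -11.5, 0, 85, 1.5, 2.5, -11.5, 0])

```text
clock: 13.25
ee_pos: [0.6346, -0.0849, 0.1754]
tcp_rot: [-0.528, -0.323, -0.232, 0.75]
force: [-0.4, 0.2, -0.3]
width: 0.0853
```

```bash
python3 - <<'E'
from h import *
tilt()
s=observe();W=get_image("wrist");P=wristpose(s,W);X=quat(s).as_matrix()[:,0]
H=np.array([.611,-.154,.097])
to(H+X*.002)
by=np.array([.309,.951,0])*.035
print("pred handle px*1.5",[np.round(proj(W,p,P)*1.5) for p in (H-by,H,H+by)])
cv2.imwrite("pics/w3.png",cv2.resize(W["color"][:,:,::-1],(768,576)))
E
```

```text
13.25 tilt 43.1 x [-0.233 -0.643 -0.73 ] y [ 0.942 -0.335 -0.006] ee [ 0.635 -0.085  0.175] j [-0.5   1.09  0.62  1.38  0.15  1.12 -0.51]
t 13.3 ee [ 0.6343 -0.0873  0.1779] tilt 43.28 yaw -19.7 j [-0.501  1.088  0.619  1.381  0.148  1.122 -0.511]
units [ 3.65  0.03 -0.13] turn None
pred handle px*1.5 [array([383., 319.]), array([382., 293.]), array([381., 261.])]
```

View pics/w3.png

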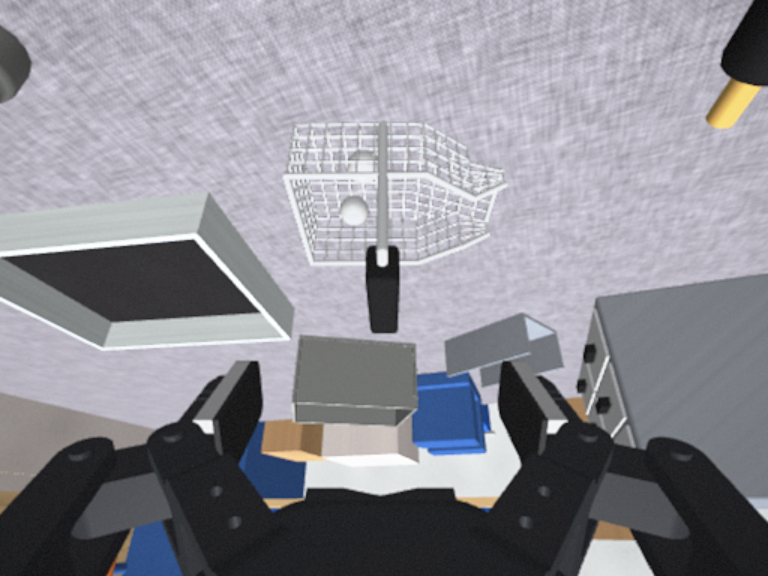

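The handle at (383,290) is centred and aligned between the jaws, so I'll close in and grip.

carry_out(steps=[85, 1.5, 0, 0, 0, 85, 3, 0, -0.1, 0, 85, 3.65, 0, -0.1, 0, 85, 3.65, 0, -0.1, 0], force=70)

```text
clock: 13.7
ee_pos: [0.6057, -0.1633, 0.101]
tcp_rot: [-0.525, -0.323, -0.226, 0.754]
force: [-0.3, 0.0, 0.3]
width: 0.0851
```

carry_out(steps=[10, 0, 0, 0, 0, 10, 0, 0, 0, 0, 10, 0, 0, 0, 0, 10, 0, 0, 0, 0, 10, 0, 0, 0, 0, 10, 0, 0, 0, 0])

```text
clock: 14.3
ee_pos: [0.6091, -0.1589, 0.0999]
tcp_rot: [-0.527, -0.325, -0.227, 0.752]
force: [1.6, 1.5, 3.2]
width: 0.0172
```

```bash
python3 -c "
from h import *
tilt();print(observe()['width'],observe()['force'])"
```

```text
14.3 tilt 43.3 x [-0.233 -0.645 -0.727] y [ 0.94  -0.341  0.001] ee [ 0.609 -0.159  0.1  ] j [-0.42  1.17  0.61  1.51  0.16  0.88 -0.53]
0.017197796599871997 [1.60415052 1.53760261 3.19004027]
```

```bash
cat > pour.py <<'E'
from h import *
from kin import *
s=observe();q=s['joint_pos'];M=fk(q)[1];x0=fk(q)[0]
yb=np.arctan2(M[1,1],M[0,1]);B0=R.from_euler("z",yb).as_matrix()
print("basket yaw",np.degrees(yb))
pts={"lip":[.075,0,.023],"lipL":[.075,.025,.023],"lipR":[.075,-.025,.023],"frL":[.05,.045,.0],"frR":[.05,-.045,0],"frLt":[.04,.045,.045],"frRt":[.04,-.045,.045],"rL":[-.065,.045,0],"rR":[-.065,-.045,0],"rLt":[-.065,.045,.045],"rRt":[-.065,-.045,.045],"arL":[0,.05,.1],"arR":[0,-.05,.1]}
P=np.array(list(pts.values()))-[0,0,.097]
for phi in(0,-20,-35,-50,-70,-90,-105):
    Mn=M@R.from_euler("x",phi,degrees=True).as_matrix();Rb=Mn@M.T@B0
    W=P@Rb.T;cam=Mn@[-.125,0,-.076]
    g=Rb.T@[0,0,-1]
    print(phi,"g in basket",np.round(g,2),"lip",np.round(W[0],3),"lipL",np.round(W[1],3),"lipR",np.round(W[2],3),"low",list(pts)[W[:,2].argmin()],np.round(W[W[:,2].argmin()],3),"cam",np.round(cam,2))
for tp in([.57,.06,.24],[.57,.06,.22],[.57,.04,.22]):
  for phi in(0,-50,-90,-105):
    print(tp,phi,[np.round(v,2) for v in ik(np.array(tp),M@R.from_euler("x",phi,degrees=True).as_matrix(),q,n=1)])
E
python3 pour.py
```

```text
basket yaw -19.92198040215134
0 g in basket [-0.  0. -1.] lip [ 0.071 -0.026 -0.074] lipL [ 0.079 -0.002 -0.074] lipR [ 0.062 -0.049 -0.074] low rL [-0.046  0.064 -0.097] cam [0.05 0.13 0.04]
-20 g in basket [ 0.23 -0.03 -0.97] lip [ 0.056 -0.003 -0.09 ] lipL [ 0.058  0.022 -0.089] lipR [ 0.053 -0.028 -0.09 ] low frR [ 0.022 -0.044 -0.107] cam [0.02 0.14 0.04]
-35 g in basket [ 0.39 -0.09 -0.91] lip [ 0.039  0.012 -0.097] lipL [ 0.037  0.037 -0.095] lipR [ 0.041 -0.013 -0.099] low frR [ 0.011 -0.034 -0.112] cam [0.   0.14 0.05]
-50 g in basket [ 0.53 -0.18 -0.83] lip [ 0.018  0.024 -0.101] lipL [ 0.012  0.047 -0.097] lipR [ 0.025 -0.    -0.105] low frR [-0.003 -0.027 -0.115] cam [-0.01  0.13  0.06]
-70 g in basket [ 0.65 -0.33 -0.69] lip [-0.012  0.033 -0.099] lipL [-0.022  0.054 -0.091] lipR [-0.001  0.012 -0.108] low frR [-0.023 -0.02  -0.114] cam [-0.03  0.12  0.07]
-90 g in basket [ 0.69 -0.5  -0.53] lip [-0.042  0.034 -0.091] lipL [-0.055  0.051 -0.078] lipR [-0.029  0.016 -0.103] low frR [-0.043 -0.02  -0.108] cam [-0.04  0.11  0.09]
-105 g in basket [ 0.66 -0.63 -0.41] lip [-0
[... 821 characters left out ...]
)]
[0.57, 0.06, 0.22] -90 [array([-0.61,  0.94,  0.31,  1.43,  0.31,  1.33,  0.71]), np.float64(0.0), np.float64(0.0)]
[0.57, 0.06, 0.22] -105 [array([-0.53,  0.92,  0.15,  1.43,  0.42,  1.37,  0.87]), np.float64(0.78), np.float64(0.22)]
[0.57, 0.04, 0.22] 0 [array([-0.62,  0.95,  0.39,  1.46,  0.28,  1.28, -0.8 ]), np.float64(0.0), np.float64(0.0)]
[0.57, 0.04, 0.22] -50 [array([-0.6 ,  0.94,  0.35,  1.46,  0.31,  1.29,  0.04]), np.float64(0.0), np.float64(0.0)]
[0.57, 0.04, 0.22] -90 [array([-0.55,  0.93,  0.24,  1.45,  0.37,  1.32,  0.68]), np.float64(0.0), np.float64(0.0)]
[0.57, 0.04, 0.22] -105 [array([-0.43,  0.91, -0.01,  1.45,  0.52,  1.4 ,  0.79]), np.float64(0.0), np.float64(0.0)]
```

```bash
cat >> pour.py <<'E'
print("----")
for phi in(0,-30,-60,-90): print(phi,[np.round(v,2) for v in ik(np.array([.51,.10,.175]),M@R.from_euler("x",phi,degrees=True).as_matrix(),q,n=1)])
to(x0+[0,0,.12]);print("then",np.round(M.T@(np.array([.51,.10,.175])-x0-[0,0,.12])/.03,2))
E
python3 pour.py | sed -n '/----/,$p'
```

```text
----
0 [array([-0.82,  1.01,  0.54,  1.59,  0.09,  1.16, -0.79]), np.float64(0.33), np.float64(0.08)]
-30 [array([-0.78,  0.98,  0.44,  1.59,  0.17,  1.18, -0.35]), np.float64(0.59), np.float64(0.14)]
-60 [array([-0.72,  0.97,  0.33,  1.58,  0.25,  1.2 ,  0.09]), np.float64(0.0), np.float64(0.0)]
-90 [array([-0.61,  0.94,  0.11,  1.57,  0.39,  1.27,  0.46]), np.float64(0.0), np.float64(0.0)]
t 14.3 ee [ 0.6091 -0.1589  0.0999] tilt 43.33 yaw -19.9 j [-0.423  1.17   0.614  1.512  0.162  0.883 -0.528]
units [-2.85  0.03  2.82] turn None
then [-3.77 -6.07 -6.18]
```

carry_out(steps=[10, -0.5, 0, 0.5, 0, 10, -1.0, 0, 0.9, 0, 10, -1.4, 0, 1.4, 0, 10, -1.9, 0, 1.9, 0, 10, -2.4, 0, 2.3, 0, 10, -2.9, 0, 2.7, 0])

```text
clock: 14.9
ee_pos: [0.6082, -0.1589, 0.2203]
tcp_rot: [-0.526, -0.325, -0.227, 0.752]
force: [0.4, 1.0, -3.3]
width: 0.0169
```

```bash
python3 - <<'E'
from h import *
tilt();s=observe();print(s["width"],s["force"])
to([.51,.10,.19])
S=get_image("scene");D=get_image("side")
c=np.hstack([cv2.resize(S["color"][165:315,165:315],(400,400),interpolation=2),cv2.resize(D["color"][55:205,130:280],(400,400),interpolation=2)])
cv2.imwrite("pics/lift.png",c[:,:,::-1])
E
```

```text
14.9 tilt 43.3 x [-0.235 -0.645 -0.727] y [ 0.939 -0.343  0.   ] ee [ 0.608 -0.159  0.22 ] j [-0.44  1.    0.65  1.49  0.2   1.04 -0.45]
0.016898850126587265 [ 0.38869637  0.97254728 -3.3181101 ]
t 14.9 ee [ 0.6082 -0.1589  0.2203] tilt 43.35 yaw -20.1 j [-0.439  1.002  0.654  1.487  0.199  1.044 -0.446]
units [-4.06 -6.03 -5.77] turn None
```

View pics/lift.png

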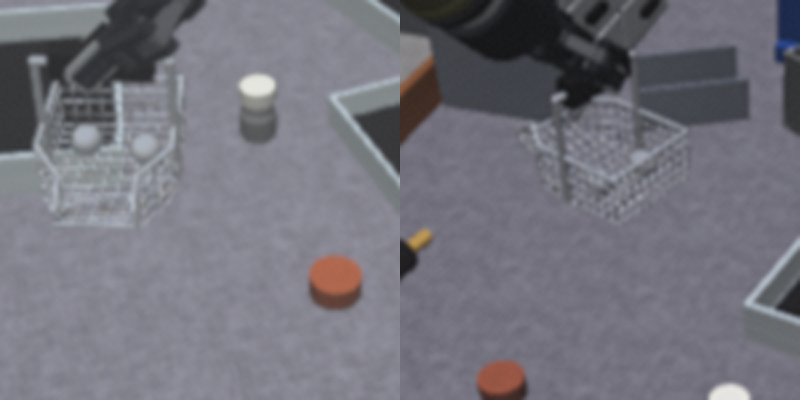

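The basket is lifted level with both balls inside. Carrying it gently to the tray.

carry_out(steps=[10, -0.15, -0.2, -0.2, 0, 10, -0.4, -0.6, -0.6, 0, 10, -0.8, -1.2, -1.1, 0, 10, -1.2, -1.8, -1.7, 0, 10, -1.6, -2.4, -2.3, 0, 10, -2.0, -3.0, -2.9, 0, 10, -2.4, -3.6, -3.4, 0, 10, -2.8, -4.2, -4.0, 0])

```text
clock: 15.8
ee_pos: [0.5378, 0.0232, 0.1957]
tcp_rot: [-0.527, -0.323, -0.228, 0.752]
force: [-0.2, -0.2, -2.1]
width: 0.017
```

carry_out(steps=[10, -0.4, -0.6, -0.6, 0, 10, -0.7, -1.1, -1.1, 0, 10, -1.0, -1.5, -1.5, 0, 10, -1.2, -1.75, -1.75, 0, 10, -1.25, -1.85, -1.8, 0, 10, -1.25, -1.85, -1.8, 0])

```text
clock: 16.4
ee_pos: [0.5096, 0.1006, 0.1873]
tcp_rot: [-0.527, -0.324, -0.227, 0.752]
force: [-0.1, -1.1, -3.7]
width: 0.0171
```

```bash
python3 - <<'E'
from h import *
tilt();to([.51,.10,.175]);s=observe();print(s["width"],s["force"])
S=get_image("scene");print([(np.round(d["xy"]),round(d["score"],2)) for d in find_in("ball1","scene")])
cv2.imwrite("pics/pre.png",cv2.resize(S["color"][110:310,180:430][:,:,::-1],(750,600),interpolation=2))
E
```

```text
16.4 tilt 43.4 x [-0.235 -0.646 -0.727] y [ 0.94  -0.342 -0.   ] ee [0.51  0.101 0.187] j [-0.85  1.01  0.61  1.59  0.05  1.18 -0.73]
t 16.4 ee [0.5096 0.1006 0.1873] tilt 43.4 yaw -20.0 j [-0.852  1.01   0.61   1.588  0.05   1.177 -0.733]
units [ 0.31  0.02 -0.27] turn None
0.0171408153318661 [-0.07498539 -1.11282734 -3.74968169]
[(array([323., 183.]), 0.62), (array([309., 180.]), 0.56)]
```

View pics/pre.png

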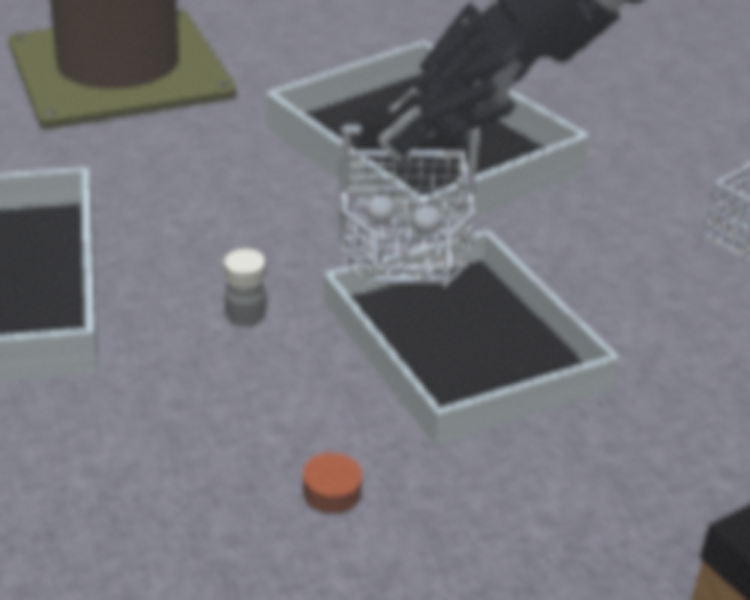

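carry_out(steps=[10, 0.1, 0, -0.1, -0.6, 10, 0.1, 0, -0.1, -1.2, 10, 0.2, 0, -0.2, -1.8, 10, 0.2, 0, -0.2, -2.5, 10, 0.3, 0, -0.3, -3.2, 10, 0.3, 0, -0.3, -3.8, 10, 0.3, 0, -0.3, -4.4, 10, 0.3, 0, -0.3, -5])

```text
clock: 17.3
ee_pos: [0.5103, 0.0994, 0.1749]
tcp_rot: [-0.584, -0.202, -0.384, 0.686]
force: [-0.5, 0.1, -2.5]
width: 0.017
```

carry_out(steps=[10, 0, 0, 0, -0.9, 10, 0, 0, 0, -1.8, 10, 0, 0, 0, -2.7, 10, 0, 0, 0, -3.6, 10, 0, 0, 0, -4.5, 10, 0, 0, 0, -5.5, 10, 0, 0, 0, -6.5, 10, 0, 0, 0, -7.5])

```text
clock: 18.1
ee_pos: [0.5105, 0.0992, 0.175]
tcp_rot: [0.618, 0.004, 0.585, -0.525]
force: [0.1, 0.8, -3.3]
width: 0.0169
```

carry_out(steps=[10, 0, 0, 0, -1, 10, 0, 0, 0, -2, 10, 0, 0, 0, -3, 10, 0, 0, 0, -3.5, 10, 0, 0, 0, -3.5, 10, 0, 0, 0, -3.5, 10, 0, 0, 0, -3.5])

```text
clock: 18.8
ee_pos: [0.51, 0.1005, 0.1747]
tcp_rot: [0.612, -0.09, 0.657, -0.431]
force: [0.6, -0.0, -2.5]
width: 0.0171
```

```bash
python3 - <<'E'
from h import *
tilt();s=observe();print(s["width"],s["force"])
S=get_image("scene");print([(np.round(d["xy"]),round(d["score"],2)) for d in find_in("ball1","scene")])
D=get_image("side");print([(np.round(d["xy"]),round(d["score"],2)) for d in find_in("ball1","side")])
c=np.hstack([cv2.resize(S["color"][140:290,260:410],(400,400),interpolation=2),cv2.resize(D["color"][200:350,100:250],(400,400),interpolation=2)])
cv2.imwrite("pics/pour.png",c[:,:,::-1])
E
```

```text
18.8 tilt 43.4 x [-0.235 -0.645 -0.727] y [ 0.409  0.612 -0.676] ee [0.51  0.101 0.175] j [-0.64  0.94  0.16  1.58  0.36  1.25  0.32]
0.01714904036066038 [ 6.28348032e-01 -2.28395382e-03 -2.50309255e+00]
[(array([326., 187.]), 0.61), (array([345., 216.]), 0.45)]
[(array([198., 265.]), 0.66), (array([184., 273.]), 0.45)]
```

View pics/pour.png

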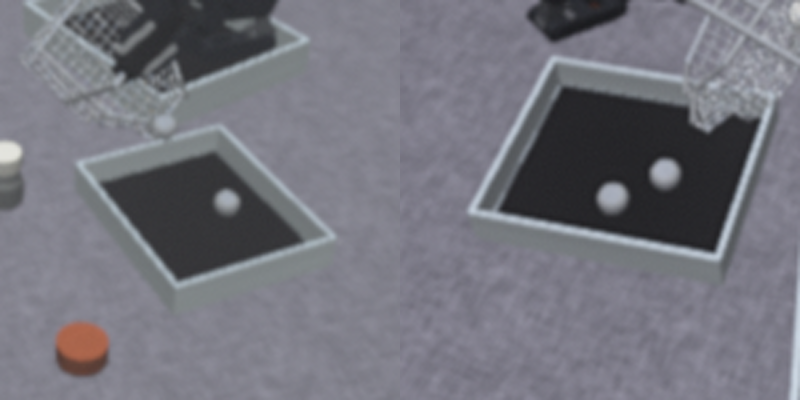

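One ball is in the tray and the second was just leaving the lip. I'll hold briefly and check with the detector.

carry_out(steps=[10, 0, 0, 0, 0, 10, 0, 0, 0, 0, 10, 0, 0, 0, 0, 10, 0, 0, 0, 0, 10, 0, 0, 0, 0, 10, 0, 0, 0, 0, 10, 0, 0, 0, 0])

```text
clock: 19.7
ee_pos: [0.5098, 0.1011, 0.1745]
tcp_rot: [0.612, -0.09, 0.658, -0.43]
force: [-0.1, -0.2, -2.0]
width: 0.0169
```

```bash
python3 - <<'E'
from h import *
s=observe();print(s["force"])
for c in("scene","side"):
    I=get_image(c)
    for d in find_in("ball1",c): print(c,np.round(d["xy"]),round(d["score"],2),np.round(onz(I,d["xy"],.016),3))
E
```

```text
[-0.07051308 -0.19049135 -2.02684218]
scene [349. 217.] 0.64 [0.543 0.182 0.016]
side [189. 270.] 0.65 [0.522 0.169 0.016]
side [181. 276.] 0.57 [0.531 0.186 0.016]
```

Both balls are in the tray, and the measured weight is down to the empty basket (about 2.1 N). Now spinning back and returning.

```bash
python3 - <<'E'
from h import *
to([.51,.10,.21],-20)
E
```

```text
t 19.9 ee [0.5098 0.1011 0.1745] tilt 43.37 yaw 56.4 j [-0.637  0.943  0.164  1.578  0.359  1.248  0.323]
units [-0.84 -0.82  0.16] turn 15.28
```

carry_out(steps=[10, -0.8, -0.8, 0.2, 1, 10, -0.8, -0.8, 0.2, 2, 10, -0.8, -0.8, 0.2, 3, 10, -0.8, -0.8, 0.2, 4, 10, -0.8, -0.8, 0.2, 5, 10, -0.8, -0.8, 0.2, 6, 10, -0.8, -0.8, 0.2, 7, 10, -0.8, -0.8, 0.2, 8])

```text
clock: 20.7
ee_pos: [0.5108, 0.0993, 0.2089]
tcp_rot: [-0.605, -0.126, -0.47, 0.63]
force: [0.2, -0.2, -3.0]
width: 0.0167
```

carry_out(steps=[10, 0, 0, 0, 1, 10, 0, 0, 0, 2, 10, 0, 0, 0, 3, 10, 0, 0, 0, 4, 10, 0, 0, 0, 5, 10, 0, 0, 0, 6, 10, 0, 0, 0, 7, 10, 0, 0, 0, 8])

```text
clock: 21.5
ee_pos: [0.5106, 0.0994, 0.2087]
tcp_rot: [-0.526, -0.325, -0.226, 0.753]
force: [-0.1, -0.3, -2.0]
width: 0.0171
```

```bash
python3 - <<'E'
from h import *
tilt();to([.61,-.16,.20])
E
```

```text
21.5 tilt 43.4 x [-0.236 -0.645 -0.727] y [ 0.939 -0.345  0.001] ee [0.511 0.099 0.209] j [-0.85  0.98  0.61  1.58  0.07  1.21 -0.73]
t 21.5 ee [0.5106 0.0994 0.2087] tilt 43.36 yaw -20.2 j [-0.848  0.978  0.608  1.577  0.07   1.213 -0.734]
units [5.01 6.09 4.87] turn None
```

carry_out(steps=[10, 0.6, 0.7, 0.6, 0, 10, 1.4, 1.7, 1.3, 0, 10, 2.2, 2.7, 2.1, 0, 10, 3.0, 3.6, 2.9, 0, 10, 3.8, 4.6, 3.7, 0, 10, 4.5, 5.5, 4.4, 0, 10, 5.0, 6.1, 4.9, 0, 10, 5.0, 6.1, 4.9, 0])

```text
clock: 22.3
ee_pos: [0.61, -0.1665, 0.202]
tcp_rot: [-0.525, -0.324, -0.224, 0.755]
force: [-0.9, -0.7, -1.9]
width: 0.017
```

```bash
python3 - <<'E'
from h import *
tilt();to([.61,-.16,.103])
E
```

```text
22.3 tilt 43.6 x [-0.24  -0.646 -0.724] y [ 0.937 -0.349  0.001] ee [ 0.61  -0.167  0.202] j [-0.42  1.03  0.64  1.49  0.21  1.02 -0.47]
t 22.3 ee [ 0.61   -0.1665  0.202 ] tilt 43.59 yaw -20.4 j [-0.421  1.027  0.638  1.486  0.206  1.022 -0.465]
units [ 2.25 -0.08 -2.42] turn None
```

carry_out(steps=[10, 0.4, 0, -0.4, 0, 10, 0.8, 0, -0.8, 0, 10, 1.2, 0, -1.15, 0, 10, 1.6, 0, -1.5, 0, 10, 1.9, 0, -1.8, 0, 10, 2.1, 0, -2.0, 0, 10, 2.2, 0, -2.1, 0, 10, 2.25, 0, -2.15, 0])

```text
clock: 23.1
ee_pos: [0.6114, -0.1602, 0.1072]
tcp_rot: [-0.527, -0.324, -0.227, 0.752]
force: [0.6, 0.3, -1.9]
width: 0.0169
```

carry_out(steps=[10, 0, 0, 0, 0, 10, 0.03, 0, -0.03, 0])

```text
clock: 23.3
ee_pos: [0.6118, -0.1604, 0.1069]
tcp_rot: [-0.527, -0.325, -0.227, 0.752]
force: [-0.4, 0.2, -2.2]
width: 0.0169
```

```bash
python3 - <<'E'
from h import *
tilt();print(observe()["force"])
E
```

```text
23.3 tilt 43.4 x [-0.234 -0.645 -0.727] y [ 0.94  -0.342  0.001] ee [ 0.612 -0.16   0.107] j [-0.42  1.16  0.61  1.5   0.18  0.9  -0.53]
[-0.40083394  0.1740505  -2.22519215]
```

Still hanging about 6–7 mm up. Lowering in small steps to contact.

carry_out(steps=[10, 0.05, 0, -0.05, 0, 10, 0.1, 0, -0.09, 0, 10, 0.13, 0, -0.12, 0, 10, 0.13, 0, -0.12, 0])

```text
clock: 23.7
ee_pos: [0.6112, -0.1601, 0.1006]
tcp_rot: [-0.527, -0.324, -0.227, 0.752]
force: [-0.2, 0.4, -1.7]
width: 0.0171
```

carry_out(steps=[10, 0.02, 0, -0.02, 0, 10, 0.04, 0, -0.03, 0, 10, 0.04, 0, -0.03, 0])

```text
clock: 24.0
ee_pos: [0.6115, -0.1604, 0.0999]
tcp_rot: [-0.527, -0.324, -0.227, 0.752]
force: [0.3, 1.0, 1.3]
width: 0.0171
```

Contact. Releasing, then retracting along the tool axis.

carry_out(steps=[30, 0, 0, 0, 0, 50, 0, 0, 0, 0, 85, 0, 0, 0, 0, 85, 0, 0, 0, 0, 85, 0, 0, 0, 0, 85, 0, 0, 0, 0])

```text
clock: 24.6
ee_pos: [0.6112, -0.1604, 0.0993]
tcp_rot: [-0.527, -0.324, -0.227, 0.752]
force: [-0.1, -0.5, 0.4]
width: 0.0846
```

carry_out(steps=[85, -0.5, 0, 0, 0, 85, -1.5, 0, 0, 0, 85, -3, 0, 0, 0, 85, -4.5, 0, 0, 0, 85, -5, 0, 2, 0, 85, -5, 0, 3.5, 0, 85, -5, 0, 3.5, 0])

```text
clock: 25.3
ee_pos: [0.6193, -0.142, 0.2876]
tcp_rot: [-0.526, -0.326, -0.222, 0.754]
force: [-0.5, -1.7, 0.7]
width: 0.0851
```

```bash
python3 - <<'E'
from h import *
tilt();print(observe()["width"],observe()["force"])
fr=[]
for c in("scene","side"):
    I=get_image(c);fr.append(I)
    for d in find_in("ball1",c): print(c,np.round(d["xy"]),round(d["score"],2),np.round(onz(I,d["xy"],.016),3))
c=np.hstack([cv2.resize(fr[0]["color"][140:315,190:400],(400,333),interpolation=2),cv2.resize(fr[1]["color"][100:320,110:280],(257,333),interpolation=2)])
cv2.imwrite("pics/end.png",c[:,:,::-1])
E
```

```text
25.3 tilt 43.6 x [-0.235 -0.648 -0.724] y [ 0.937 -0.349  0.008] ee [ 0.619 -0.142  0.288] j [-0.46  0.93  0.66  1.39  0.22  1.2  -0.42]
0.08505749083723729 [-0.48503103 -1.67561151  0.68751999]
scene [348. 219.] 0.65 [0.548 0.178 0.016]
scene [342. 213.] 0.41 [0.521 0.174 0.016]
side [182. 277.] 0.43 [0.528 0.188 0.016]
```

View pics/end.png

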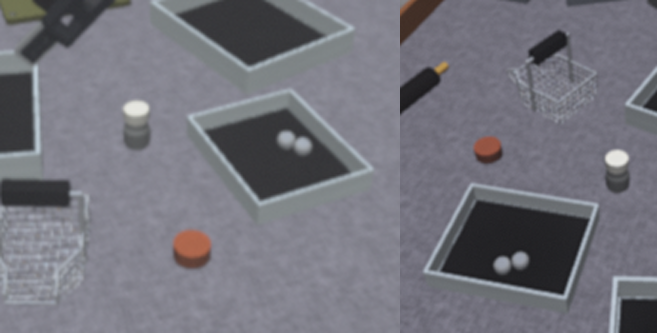

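Both balls lie in the small tray. The basket stands upright, empty and clear of the tray, and the gripper is free, so I'm handing in.

```bash
python3 -c "
from station import *
print(hand_in())"
```

```text
the job is handed in; nothing more can be done
None
```

The job is done and handed in at about 25 s on the robot clock. Both steel balls are in the smallest tray, and the empty basket stands upright on the bench, clear of it.

- **Getting the tilt:** the moves only turn about the tool's own axis, so I could not tip the basket directly. I first gained about 43° of tool lean in free air, by pushing against the arm's reach limit. With the tool leaning along the bar, I pinched its thickness (17 mm opening).
- **Pouring and placing:** I carried the basket level to the tray and turned the tool 80° so the spout tipped down and the balls rolled out. I then turned it back, set the basket down where it had stood, released it and retracted.
- **Last checks:** the final scene and side pictures show both balls in the tray, the basket upright and empty, and the gripper open and clear. The measured weight had fallen to about 2.1 N, which matches the empty basket.
- **Disagreements:** the detector missed one ball in some single pictures, including the last side view, though both are visible there. One force reading of about 44 N appeared for a single step during the free-air lean. It was gone at the next step; I took it for a jolt from fast joint motion, but did not confirm the cause.

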